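# Gauge and sort turned resin knobs

## Robot

A 6-joint arm with a two-finger parallel gripper is mounted at the origin on the work surface. World frame = base frame: x ahead of the robot, y to its left, z up, the work surface at z = 0. Lengths are in mm, angles in rad, forces in N, time in s.
With the tool pointing down it reaches from about 350 to 975 mm from the base axis. Payload 17.4 kg.
Tool frame: the origin (TCP) lies on the centre line of the jaws, within the pads' length; the fingertips stand 22 mm ahead of it and the grasp point (between the pads) lies 3 mm ahead of it; z points along the fingers, y is the line along which they close (so a half turn about z gives the same grasp; the last joint's range is limited). The gripper opens to 85 mm and grips with 20 to 120 N. Pads are 22 mm wide; open, the fingers measure 114 mm over their backs; the gripper's body (76 mm by 85 mm) begins 54 mm behind the grasp point. The pads swing forward as they close: fully open they stand 13 mm farther back than shut.
Start: joints at [1.267, 0.116, 1.442, -0, 1.584, -0.038], TCP at [177.318, 651.3, 253.303] pointing down, gripper open.
Joint ranges: [-2.83, 2.83], [-0.83, 2.19], [0.07, 2.5], [-1.14, 4.28], [0.01, 3], [-2.97, 2.97]. Speed limits (rad/s): [1.89, 1.89, 2.22, 3.14, 3.14, 3.14].

## Interface

Orientations are given as a unit quaternion [w, x, y, z].
In Python, from plant import * gives the robot as it stands.
- The arm moves only by the tool jog_arm, never from a script. Its argument "plan" is one flat list of numbers, 6 for each row, row after row: the shift along the tool's x, y, z in mm, then the turn, a rotation vector about the tool's x, y, z in rad. A call has 1 to 12 rows; each row shifts and turns the commanded pose from where the row before left it, along the tool's axes as they then stand; what a row does not reach is not made up. A row lasts 1/10 s, in which the tool goes at most 50 mm and 8.59 degrees, less where a joint would pass 70% of its speed; a pose out of reach is approached as far as the arm can. A call is refused whole if a number of a shift passes 50 or a number of a turn 0.15, either way. A call with a gripper value outside its range is refused whole. "claw" is the finger opening in mm, from 0 to 85.4, set as the call begins (left out, the last holds). The fingers move at their own pace and stop on an object; "grip_force" is the grip in N (left out, the last holds). Time passes only in rows, so rows that do not move let the fingers close. It gives the time, the measured TCP pose, the force, the opening and the grip force at its end, in the units of the state.
- get_obs(): the state, without advancing time (a new reading comes with each control period).
- snapshot(name): name is "side" or "top" or "wrist"; returns the picture (384x512x3 uint8, red, green, blue); there is no depth.
- camera_model(name): a dict with "K" (3x3 intrinsics, pixels), "extrinsics" (4x4, takes a point from world to camera coordinates). Camera axes: x right, y down, z forward; pixel columns grow to the right and rows downward; lengths in mm; the calibration is good to about 2 mm. A picture is of the moment at which its call begins: read the wrist's pose just before it. camera_model takes no time and is no camera call; for the wrist camera it gives the pose at the moment of the call.
- close_job(): hands the job in; it is judged then, once.
The state is a dict: "t": time; "joint_pos": joint angles; "dq": joint speeds; "tau": joint torques, N m; "position": TCP position; "tool_rot": TCP orientation; "contact_force": force on the tool from outside, world axes, zero at the start; "ft_torque": the same for the moment, N m; "gripper_width": opening from 0.0 (shut) to 1.0 (fully open); "gripper_force": force on a finger pad.
Only numpy, scipy, OpenCV 4.12 (cv2) and the standard library are available. Lean on these libraries where they do the work, as an engineer would, in place of code of your own. Each camera call takes 0.05 s, during which the arm holds its last target. There are 200 camera calls.

## Task

Gauge the ivory resin knobs on the enamel tray-shelf and sort them. Take the widest first and work down, so that the jaw only has to come inwards: stand each knob between the caliper's jaws, slide the jaw gently shut on its flange and hold it for a moment with the dial hand between the two heavy marks (never right up to the end jaw's stop), then open the jaw and stand the knob upright in the cherrywood box if its flange is wider than 42 mm, or in the round enamel dish if it is narrower. When all are sorted, leave the caliper slid shut, and leave the prisms and the brass hinge where they lie.

Things in the scene. Friction and masses are not known exactly. Their poses are not given: they have to be found in the camera images.
- caliper: Low-force bench caliper, fixed. Origin under its grey base plate, z up. Base y from -125 to +141 mm, x from -68 to +52 mm, flat top at z = 12 mm, where the part to gauge stands. Jaws close along its y, on the line x = 0. At the +y end (y 74 to 136 mm) a head, top z = 44 mm, with a round white dial; steel beam on edge at x = 38 mm, top z = 28 mm.
- end_face (a point): Fixed point on the base's top (z = 12 mm), x = 0, y = 50 mm in the caliper's frame: right under the face of the end jaw when untouched. The face looks to -y. Both jaws are steel plates 24 mm wide in x (centred on x = 0) whose tops are 16 mm above the base's top.
- end_jaw (a joint): The end jaw's give, m: 0 untouched, grows towards +y, stop at 0.010. It is sprung: about 2 N to start it, then 0.5 N per mm. It turns the dial's red hand clockwise (from above) 13.75 degrees per mm; the two heavy black marks on the dial are at 0.002 (3 N) and 0.007 (5.5 N).
- slide_jaw (a joint): Opening of the sliding jaw, m: 0 = its face at point end_face, 0.085 = fully open; its face stands this far to -y of end_face. About 1.5 N of slide friction; the end jaw's spring pushes it back if it is let go on a part.
- thumb_top (a point): Centre of the top of the sliding jaw's black upright thumb-piece, 68 mm above the caliper's underside: 16 mm thick along the caliper's y, 26 mm wide along x, standing 40 mm out of the carriage, 45 mm behind (to -y of) the sliding jaw's face, on x = 0.
- tray_shelf: Chipped white enamel tray-shelf, fixed, 130 x 660 mm (x, y), origin at the centre of its underside, floor 6 mm up, rim 10 mm; a steel magnetic strip with jeweller's screwdrivers lies along its far edge. The knobs start standing on it.
- box: Shallow open cherrywood box, fixed, 104 x 174 x 20 mm (x, y, z), walls and floor 6 mm, small brass plate on one long side; origin at the centre of its underside. For knobs wider than 42 mm.
- dish: Round white enamel dish with a dark blue rim, fixed, 164 mm across the rim, 18 mm high, inner floor 4 mm up and 142 mm across; origin at the centre of its underside. For knobs narrower than 42 mm.
- prism1: Smoky glass prism, three-sided, 30 mm high, loose, origin under its centre; a bystander.
- prism2: The other smoky glass prism, the same size, origin under its centre; a bystander.
- hinge: Brass hood hinge lying open and flat on the tray-shelf, 76 x 26 x 9 mm, loose, origin under its centre; a bystander.
- knob1: Turned ivory-coloured resin knob, loose, standing on its flange, may be absent. Flange 52 mm across and 16 mm high, then a neck, then a cylindrical head 20 mm across from 26 to 50 mm height. Origin: centre of the underside, z along the knob's axis. About 66 g.
- knob2: Turned ivory-coloured resin knob, loose, standing on its flange, may be absent. Flange 46 mm across and 16 mm high, then a neck, then a cylindrical head 20 mm across from 26 to 50 mm height. Origin: centre of the underside, z along the knob's axis. About 56 g.
- knob3: Turned ivory-coloured resin knob, loose, standing on its flange, may be absent. Flange 38 mm across and 16 mm high, then a neck, then a cylindrical head 20 mm across from 26 to 50 mm height. Origin: centre of the underside, z along the knob's axis. About 44 g.
- knob4: Turned ivory-coloured resin knob, loose, standing on its flange, may be absent. Flange 32 mm across and 16 mm high, then a neck, then a cylindrical head 20 mm across from 26 to 50 mm height. Origin: centre of the underside, z along the knob's axis. About 36 g.
- knob5: Turned ivory-coloured resin knob, loose, standing on its flange, may be absent. Flange 26 mm across and 16 mm high, then a neck, then a cylindrical head 20 mm across from 26 to 50 mm height. Origin: centre of the underside, z along the knob's axis. About 28 g.
Mind the look-alikes: they are no part of the job. Leave any blue look-alike of the knob5 alone.

How it is judged (in metres and radians):
On the way, in this order (a step that is already met when the one before it is completed fails the run):
1. the 52 mm knob stands upright on the caliper base with both jaws bearing on it, the end jaw pushed back so that the dial hand is between its marks (contact force between each of slide_jaw, end_jaw and knob1 above 2.5 N and y of knob1 in the frame of caliper between 0.0253 and 0.032 m and angle between knob1's own z axis and vertical below 0.12 rad and z of knob1 in the frame of caliper between 0.008 and 0.017 m), for 0.4 s.
2. the 46 mm knob stands upright on the caliper base with both jaws bearing on it, the end jaw pushed back so that the dial hand is between its marks (contact force between each of slide_jaw, end_jaw and knob2 above 2.5 N and y of knob2 in the frame of caliper between 0.0283 and 0.035 m and angle between knob2's own z axis and vertical below 0.12 rad and z of knob2 in the frame of caliper between 0.008 and 0.017 m), for 0.4 s.
3. the 38 mm knob stands upright on the caliper base with both jaws bearing on it, the end jaw pushed back so that the dial hand is between its marks (contact force between each of slide_jaw, end_jaw and knob3 above 2.5 N and y of knob3 in the frame of caliper between 0.0323 and 0.039 m and angle between knob3's own z axis and vertical below 0.12 rad and z of knob3 in the frame of caliper between 0.008 and 0.017 m), for 0.4 s.
4. the 32 mm knob stands upright on the caliper base with both jaws bearing on it, the end jaw pushed back so that the dial hand is between its marks (contact force between each of slide_jaw, end_jaw and knob4 above 2.5 N and y of knob4 in the frame of caliper between 0.0353 and 0.042 m and angle between knob4's own z axis and vertical below 0.12 rad and z of knob4 in the frame of caliper between 0.008 and 0.017 m), for 0.4 s.
5. the 26 mm knob stands upright on the caliper base with both jaws bearing on it, the end jaw pushed back so that the dial hand is between its marks (contact force between each of slide_jaw, end_jaw and knob5 above 2.5 N and y of knob5 in the frame of caliper between 0.0383 and 0.045 m and angle between knob5's own z axis and vertical below 0.12 rad and z of knob5 in the frame of caliper between 0.008 and 0.017 m), for 0.4 s.
At the end, for the whole second after the job is handed in: Every knob present stands upright (within 0.15 rad) and still on the floor of its container, those over 42 mm in the box and the others in the dish; the sliding jaw is shut to under 8 mm; prisms and hinge are within 30 mm of where they were (angle between each of knob1, knob2, knob3, knob4, knob5's own z axis and vertical below 0.15 rad and linear speed of each of knob1, knob2, knob3, knob4, knob5 below 0.02 m/s and x of knob1 in the frame of box between -0.048 and 0.048 m and y of knob1 in the frame of box between -0.083 and 0.083 m and z of knob1 in the frame of box between 0 and 0.01 m and x of knob2 in the frame of box between -0.048 and 0.048 m and y of knob2 in the frame of box between -0.083 and 0.083 m and z of knob2 in the frame of box between 0 and 0.01 m and horizontal distance between each of knob3, knob4, knob5 and dish below 0.07 m and z of knob3 in the frame of dish between 0 and 0.009 m and z of knob4 in the frame of dish between 0 and 0.009 m and z of knob5 in the frame of dish between 0 and 0.009 m and value of joint slide_jaw below 0.008 m and distance of each of prism1, prism2, hinge from where it was at the start of the episode below 0.03 m); the robot touches nothing.
It fails at once if the end jaw is driven against its stop (value of joint end_jaw above 0.0094 m).
It fails at once if prism1 is disturbed (distance of prism1 from where it was at the start of the episode above 0.03 m).
It fails at once if prism2 is disturbed (distance of prism2 from where it was at the start of the episode above 0.03 m).
It fails at once if hinge is disturbed (distance of hinge from where it was at the start of the episode above 0.03 m).
Of knob1, knob2, knob3, knob4, knob5 only 3 to 4 are there at a start; the rules pass over those that are not, and their reading is None.
At some moment in a run one of knob1, knob2, knob3, knob4, knob5 may be knocked a few centimetres aside while the robot is not near it.
It also fails if it takes over 210 s, if anything falls off the work surface, if the arm or the gripper's body presses on something with over 40 N, if the wrist force passes 120 N, or if a joint passes its speed limit or range.

## Working session

There is one attempt and no reset: what is moved stays moved. The work goes in short steps, Python scripts to look and compute and a tool call to move; the robot and the scene stay as the last step left them, time stands still between calls to the robot, and variables do not carry over. Pictures are saved under pics/ and viewed, at most 14 in all, crops included, and the job is handed in when it is done.

Besides the shell and the picture viewer there is one more tool, called after "Call:" as name(argument=value, ...) on one line, values as JSON. jog_arm: Moves the arm, as the interface text tells. Its arguments: {"type":"object","properties":{"plan":{"type":"array","items":{"type":"number"}},"claw":{"type":"number"},"grip_force":{"type":"number"}},"required":["plan"]}

```bash
mkdir -p pics; ls; python3 - <<'E'
from plant import *
import cv2
print(get_obs())
for n in ("top","side"):
    cv2.imwrite(f"pics/{n}0.png",cv2.cvtColor(snapshot(n),cv2.COLOR_RGB2BGR))
    m=camera_model(n);print(n,m)
E
```

```text
pics
{'t': 0.0, 'joint_pos': array([ 1.26720576e+00,  1.16485214e-01,  1.44224772e+00,  2.42890299e-05,
        1.58404763e+00, -3.78132278e-02]), 'dq': array([-0.00160258,  0.00033104,  0.00096322, -0.00045018, -0.00075669,
       -0.00107208]), 'tau': array([ 2.42660441e-03, -7.31992435e+01, -6.32488990e+01,  4.72084946e-05,
        6.31285962e-03,  4.44945158e-05]), 'position': array([177.25465934, 651.13281814, 252.57359051]), 'tool_rot': array([-1.12864054e-04,  1.32497714e-01,  9.91183133e-01, -5.83256247e-04]), 'contact_force': array([-0.20489846, -0.31491593, -0.16355788]), 'ft_torque': array([-0.02053698, -0.00325414,  0.00303102]), 'gripper_force': 0.0, 'gripper_width': 1.0030190716398506}
top {'K': array([[409.54545746,   0.        , 252.59937985],
       [  0.        , 409.54545746, 186.58543859],
       [  0.        ,   0.        ,   1.        ]]), 'extrinsics': array([[-1.34387994e-02, -9.99372553e-01, -3.27704070e-02,
         4.70918683e+01],
       [-9.94685258e-01,  1.67072585e-02, -1.01597758e-01,
         5.82255951e+02],
       [ 1.02081515e-01,  3.12308889e-02, -9.94285671e-01,
         9.88893875e+02],
       [ 0.00000000e+00,  0.00000000e+00,  0.00000000e+00,
         1.00000000e+00]])}
side {'K': array([[475.86121054,   0.        , 252.03921892],
       [  0.        , 475.86121054, 203.42588197],
       [  0.        ,   0.        ,   1.        ]]), 'extrinsics': array([[-9.90437043e-01, -1.37791874e-01, -6.91826861e-03,
         5.74693925e+02],
       [-8.36575035e-02,  6.39686004e-01, -7.64070179e-01,
         8.58661258e+01],
       [ 1.09708181e-01, -7.56184644e-01, -6.45096039e-01,
         1.04494257e+03],
       [ 0.00000000e+00,  0.00000000e+00,  0.00000000e+00,
         1.00000000e+00]])}
```

View pics/top0.png

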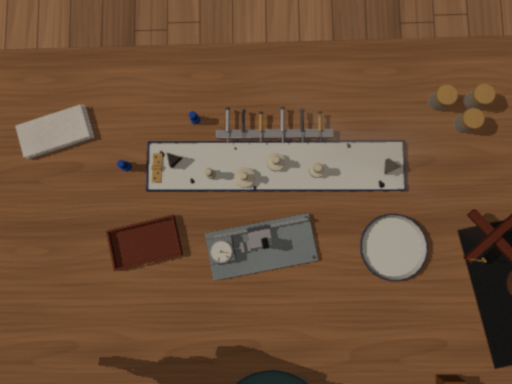

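View pics/side0.png

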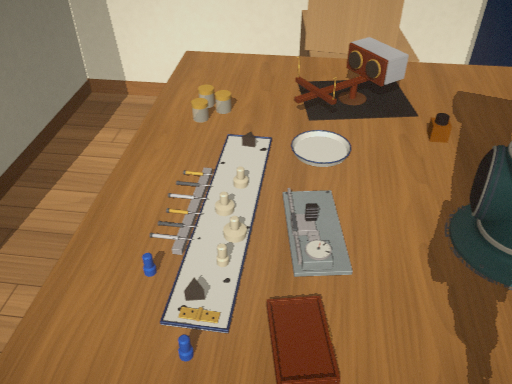

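The top view shows four knobs on the shelf at about (210,173), (244,177), (276,161) and (318,169). The caliper is at (262,246) with its dial end on the left at (221,252). The box is at (146,243), the dish at (394,247), and the blue look-alikes at (124,166) and (195,118). The side view agrees with this.

```bash
cat > h.py <<'E'
from plant import *
import cv2, numpy as np
def save(img,p,s=1): cv2.imwrite(p,cv2.cvtColor(cv2.resize(img,None,fx=s,fy=s,interpolation=cv2.INTER_CUBIC),cv2.COLOR_RGB2BGR))
def ray(m,u,v,z):
    "pixel -> world point on the plane of height z"
    E=m["extrinsics"];R=E[:3,:3];c=-R.T@E[:3,3]
    d=R.T@np.linalg.solve(m["K"],[u,v,1]);return (c+d*(z-c[2])/d[2]).round(1)
def proj(m,p):
    E=m["extrinsics"];q=m["K"]@(E[:3,:3]@np.asarray(p,float)+E[:3,3]);return q[:2]/q[2]
def blobs(mask,amin=20):
    n,l,s,c=cv2.connectedComponentsWithStats(mask.astype(np.uint8));return [(s[i],c[i],l==i) for i in range(1,n) if s[i][4]>=amin]
E
python3 - <<'E'
from h import *
I=snapshot("top");m=camera_model("top")
save(I[100:285,100:435],"pics/top1.png",2.35)
for n,u,v,z in [("k",210,173,40),("k",244,177,40),("k",276,161,40),("k",318,169,40),("dish",394.5,247,18),("box",146,243,20),("dial",221,252,44),("black",266,242,68),("pr",174,160,36),("pr2",391,166,36),("hinge",157,168,12)]: print(n,ray(m,u,v,z))
# caliper corners, plate colour
H=cv2.cvtColor(I,cv2.COLOR_RGB2HSV);print(H[270,250],I[270,250],I[215,240])
w=camera_model("wrist");o=get_obs()
from scipy.spatial.transform import Rotation as Ro
q=o["tool_rot"];R=Ro.from_quat(np.r_[q[1:],q[0]]).as_matrix()
E=w["extrinsics"];print(w["K"]);print("cam in tool",(R.T@(-E[:3,:3].T@E[:3,3]-o["position"])).round(1));print((E[:3,:3]@R).round(3)); print(R.round(3))
E
```

```text
k [617.6 143.3  40. ]
k [606.1  58.9  40. ]
k [644.6 -20.8  40. ]
k [ 622.8 -123.8   40. ]
dish [ 429.3 -307.7   18. ]
box [446.6 307.2  20. ]
dial [423.5 116.6  44. ]
black [447.    7.2  68. ]
pr [652.7 234.4  36. ]
pr2 [ 627.5 -303.2   36. ]
hinge [636.8 283.6  12. ]
[ 38  10 102] [101 102  98] [116  78  49]
[[278.09693239   0.         249.55055869]
 [  0.         278.09693239 188.03460206]
 [  0.           0.           1.        ]]
cam in tool [  76.8    0.9 -120.9]
[[ 0.     1.     0.   ]
 [-0.954  0.    -0.301]
 [-0.301 -0.     0.954]]
[[-0.965  0.263 -0.   ]
 [ 0.263  0.965 -0.001]
 [ 0.    -0.001 -1.   ]]
```

View pics/top1.png

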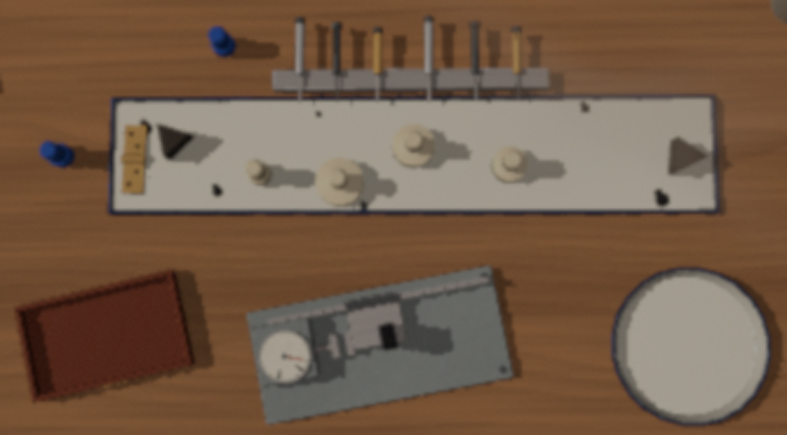

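Flange sizes in the crop read about 26, 52, 46 and 38 mm from left to right. The sliding jaw is nearly shut, with the black thumb at crop (388,336). I'm moving the wrist camera over the caliper and knobs.

Call:
jog_arm(plan=[-20.5,-20.8,1,0,0,0,-20.5,-20.8,1,0,0,0,-20.5,-20.8,1,0,0,0,-20.5,-20.8,1,0,0,0,-20.5,-20.8,1,0,0,0,-20.5,-20.8,1,0,0,0,-20.5,-20.8,1,0,0,0,-20.5,-20.8,1,0,0,0,-20.5,-20.8,1,0,0,0,-20.5,-20.8,1,0,0,0,-20.5,-20.8,1,0,0,0,-20.5,-20.8,1,0,0,0], claw=45)

```text
t: 1.35
position: [349.5, 344.7, 241.1]
tool_rot: [-0.0, 0.132, 0.991, -0.0]
contact_force: [-0.3, 0.1, 0.4]
gripper_width: 0.523
gripper_force: 0.0
```

Call:
jog_arm(plan=[-20.5,-20.8,1,0,0,0,-20.5,-20.8,1,0,0,0,-20.5,-20.8,1,0,0,0,-20.5,-20.8,1,0,0,0,-20.5,-20.8,1,0,0,0,-20.5,-20.8,1,0,0,0,-20.5,-20.8,1,0,0,0,-20.5,-20.8,1,0,0,0,-20.5,-20.8,1,0,0,0,-20.5,-20.8,1,0,0,0,-20.5,-20.8,1,0,0,0,-20.5,-20.8,1,0,0,0])

```text
t: 2.55
position: [521.3, 39.2, 229.1]
tool_rot: [-0.0, 0.133, 0.991, 0.0]
contact_force: [-0.4, 0.2, -0.1]
gripper_width: 0.529
gripper_force: 0.0
```

Call:
jog_arm(plan=[0,0,0,0,0,-0.115,0,0,0,0,0,-0.115,0,0,0,0,0,-0.115,0,0,0,0,0,-0.115,0,0,0,0,0,0,0,0,0,0,0,0])

```text
t: 3.15
position: [520.8, 40.4, 229.2]
tool_rot: [-0.0, -0.095, 0.995, 0.0]
contact_force: [0.5, -0.1, 0.5]
gripper_width: 0.524
gripper_force: 0.0
```

```bash
python3 - <<'E'
from h import *
o=get_obs();print(o["position"],o["tool_rot"],o["gripper_width"]);m=camera_model("wrist")
I=snapshot("wrist");np.save("w1.npy",I);np.savez("w1m.npz",**m)
save(I,"pics/w1.png",1.5)
E
```

```text
[520.8453898   40.39311517 229.20943456] [-9.53024535e-05 -9.52422694e-02  9.95454118e-01  3.89551907e-06] 0.5241616332606747
```

View pics/w1.png

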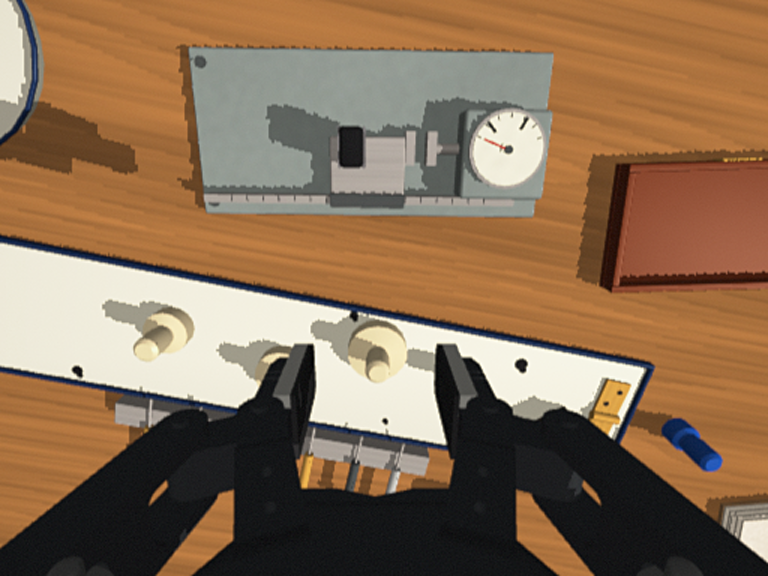

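The wrist view (1.5x scale) shows the plate corners at (188,47), (552,54), (533,216) and (206,213). The thumb is at (351,146), the end jaw at (431,147) and the dial at (508,149). The three wide knobs have heads at (147,349), (270,355) and (377,370). I'll fit the caliper pose and measure the knobs.

```bash
cat >> h.py <<'E'
def tool():
    from scipy.spatial.transform import Rotation as Ro
    o=get_obs();q=o["tool_rot"];return o["position"],Ro.from_quat(np.r_[q[1:],q[0]]).as_matrix()
E
python3 - <<'E'
from h import *
m=dict(np.load("w1m.npz"));I=np.load("w1.npy")
px=np.array([(188,47),(552,54),(533,216),(206,213)])/1.5
W=np.array([ray(m,*p,12)[:2] for p in px]);L=np.array([(-68,-125),(-68,141),(52,141),(52,-125)],float)
print(W, [np.linalg.norm(W[i]-W[(i+1)%4]).round(1) for i in range(4)],"expect 266 120 266 120")
A=L-L.mean(0);B=W-W.mean(0)
th=np.arctan2((A[:,0]*B[:,1]-A[:,1]*B[:,0]).sum(),(A*B).sum());R=np.array([[np.cos(th),-np.sin(th)],[np.sin(th),np.cos(th)]])
t=W.mean(0)-R@L.mean(0);print("yaw",th,"org",t.round(1),"resid",(W-(L@R.T+t)).round(1).tolist())
np.savez("cal.npz",R=R,t=t)
for n,p,z in [("thumb",(351,146),68),("endjaw front edge top",(426,147),28),("slide face",(416,147),28),("hub",(508,149),46)]:
    print(n,((ray(m,p[0]/1.5,p[1]/1.5,z)[:2]-t)@R).round(1))
mt=camera_model("top")
T=snapshot("top");H=cv2.cvtColor(T,cv2.COLOR_RGB2HSV)
for n,(u,v) in dict(k5=(209,173),k1=(244,177),k2=(276,161),k3=(318,169)).items():
    print(n,T[v+3,u].tolist(),H[v+3,u].tolist())
print("tray",H[180,300],H[165,350])
# wrist: ivory saturation
Hw=cv2.cvtColor(I,cv2.COLOR_RGB2HSV)
print("wrist knob",Hw[233,99],Hw[222,118],Hw[247,251],"tray",Hw[213,60],Hw[230,210])
E
```

```text
[[ 401.3 -118.9]
 [ 355.8  140.4]
 [ 471.   162.3]
 [ 518.8  -97.7]] [np.float64(263.3), np.float64(117.3), np.float64(264.4), np.float64(119.4)] expect 266 120 266 120
yaw 0.17867265553321715 org [446.   15.1] resid [[-0.0, 1.1], [1.8, -1.3], [-1.1, -0.8], [-0.6, 1.0]]
thumb [-0.8 -3.6]
endjaw front edge top [-1.2 49.3]
slide face [-1.1 42. ]
hub [ -0.3 104.2]
k5 [44, 65, 62] [86, 82, 65]
k1 [47, 70, 66] [85, 84, 70]
k2 [48, 65, 62] [85, 67, 65]
k3 [122, 110, 92] [18, 63, 122]
tray [ 18  30 168] [ 18  29 173]
wrist knob [ 23  66 237] [ 24  54 246] [ 23  62 239] tray [ 25  20 240] [ 26  20 252]
```

The caliper fit agrees: thumb at x≈0, end face measures 49.3 against 50 expected, and the opening is about 8 mm. Next I'll grasp the thumb.

Call:
jog_arm(plan=[0,0,0,0,0,0.012,19.7,-3.8,25,0,0,0,19.7,-3.8,25,0,0,0,19.7,-3.8,25,0,0,0,19.7,-3.8,25,0,0,0,0,0,13.4,0,0,0,0,0,13.4,0,0,0,0,0,13.4,0,0,0,0,0,13.4,0,0,0,0,0,13.4,0,0,0,0,0,0,0,0,0,0,0,0,0,0,0], claw=45)

```text
t: 4.45
position: [446.3, 11.2, 62.2]
tool_rot: [-0.0, -0.091, 0.996, 0.0]
contact_force: [0.7, -0.7, 0.6]
gripper_width: 0.528
gripper_force: 0.0
```

Call:
jog_arm(plan=[0,0,0,0,0,0,0,0,0,0,0,0,0,0,0,0,0,0,0,0,0,0,0,0,0,0,0,0,0,0,0,0,0,0,0,0], claw=10, grip_force=20)

```text
t: 5.05
position: [446.5, 11.2, 63.0]
tool_rot: [0.001, -0.091, 0.996, -0.0]
contact_force: [-0.9, -0.4, 7.1]
gripper_width: 0.181
gripper_force: 23.7
```

Call:
jog_arm(plan=[0,-5.7,0,0,0,0,0,-5.7,0,0,0,0,0,-5.7,0,0,0,0,0,-5.7,0,0,0,0,0,-5.7,0,0,0,0,0,-5.7,0,0,0,0,0,-5.7,0,0,0,0,0,-5.7,0,0,0,0,0,-5.7,0,0,0,0,0,-5.7,0,0,0,0,0,-5.7,0,0,0,0,0,-5.7,0,0,0,0])

```text
t: 6.25
position: [458.7, -56.3, 63.0]
tool_rot: [0.0, -0.091, 0.996, -0.0]
contact_force: [-4.3, 1.3, 9.4]
gripper_width: 0.187
gripper_force: 24.1
```

Call:
jog_arm(plan=[0,0,0,0,0,0,0,0,0,0,0,0,0,0,0,0,0,0,0,0,0,0,0,0,0,0,-20,0,0,0,0,0,-40,0,0,0,0,0,-40,0,0,0,-15,0,-40,0,0,0,-15,0,-40,0,0,0,0,0,0,0,0,0,0,0,0,0,0,0], claw=45)

```text
t: 7.35
position: [488.3, -50.5, 242.7]
tool_rot: [0.0, -0.091, 0.996, -0.0]
contact_force: [-0.2, -0.1, -0.3]
gripper_width: 0.526
gripper_force: 0.0
```

```bash
python3 - <<'E'
from h import *
m=camera_model("wrist");I=snapshot("wrist");print(tool())
save(I,"pics/w2.png",1.5)
c=np.load("cal.npz")
H=cv2.cvtColor(I,cv2.COLOR_RGB2HSV)
mask=((H[...,1]>38)&(H[...,1]<110)&(H[...,2]>190)&(H[...,0]>18)&(H[...,0]<32)).astype(np.uint8)
mask=cv2.morphologyEx(mask,cv2.MORPH_OPEN,np.ones((3,3)))
for s,cc,_ in blobs(mask,60): print(s,cc.round(1),ray(m,*cc,22))
cv2.imwrite("pics/m2.png",mask*255)
E
```

```text
(array([487.8102093, -50.5131068, 241.4780738]), array([[-9.83404716e-01, -1.81422954e-01, -9.35692769e-04],
       [-1.81423154e-01,  9.83405116e-01,  1.32309421e-04],
       [ 8.96161090e-04,  2.99870042e-04, -9.99999553e-01]]))
[241 262  25  35 421] [254.5 276.9] [649.3 -12.9  22. ]
```

View pics/w2.png

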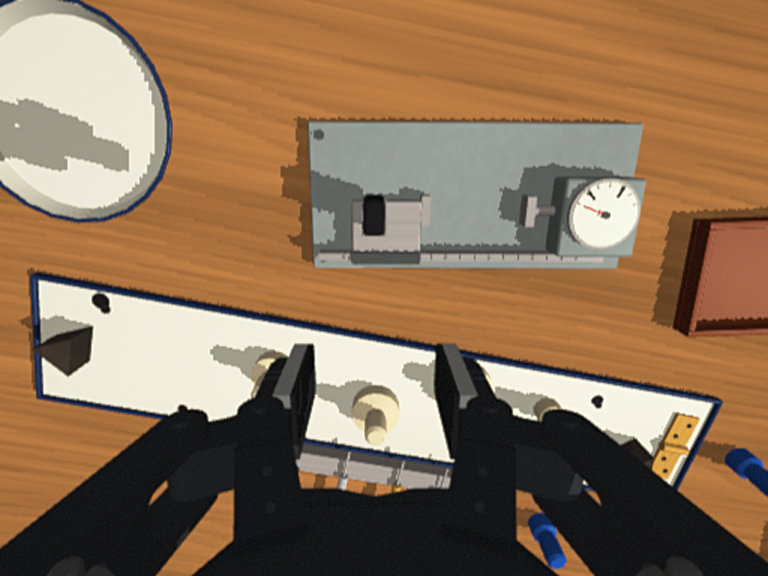

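The caliper is now open, with the thumb at (374,215), and the dial hand is at rest. Now I'll get knob 1's position from the w1 mask and the top view.

```bash
python3 - <<'E'
from h import *
m=dict(np.load("w1m.npz"));I=np.load("w1.npy");mt=camera_model("top")
H=cv2.cvtColor(I,cv2.COLOR_RGB2HSV)
mask=((H[...,1]>36)&(H[...,1]<110)&(H[...,2]>150)&(H[...,0]>18)&(H[...,0]<32)).astype(np.uint8)
mask[:160]=0
for s,cc,l in blobs(mask,60):
    ys,xs=np.nonzero(l);k=ys.argmin();j=ys.argmax()
    print(s,cc.round(1),"near flange edge",ray(m,xs[ys==ys.min()].mean(),ys.min(),22),"left/right",ray(m,xs.min(),ys[xs==xs.min()].mean(),22),ray(m,xs.max()+1,ys[xs==xs.max()].mean(),22),"head far edge",ray(m,xs[ys==ys.max()].mean(),ys.max()+1,56))
f=lambda x,y,z:ray(mt,100+x/2.35,100+y/2.35,z)
for n,a,b in [("k5",(258,172),(256,168)),("k1",(342,183),(339,178)),("k2",(415,146),(413,141)),("k3",(510,165),(511,160))]: print(n,f(*a,22),f(*b,56))
print("dish",f(691,345,18),"box",[f(*p,20) for p in [(18,311),(174,271),(193,361),(37,401)]])
E
```

```text
[ 89 203  41  38 812] [109.5 223.2] near flange edge [ 599.1 -117.5   22. ] left/right [ 646.2 -147.6   22. ] [616.6 -96.4  22. ] head far edge [ 635.2 -119.5   56. ]
[ 232  212   40   43 1031] [252.  234.4] near flange edge [578.1  55.4  22. ] left/right [616.3  36.2  22. ] [607.1  87.7  22. ] head far edge [619.1  62.5  56. ]
[169 235  24  24 175] [177.  243.4] near flange edge [626.3 -23.1  22. ] left/right [652.6 -42.6  22. ] [626.7 -13.8  22. ] head far edge [642.6 -30.6  56. ]
k5 [619.6 146.3  22. ] [619.2 143.7  56. ]
k1 [606.1  56.   22. ] [607.1  57.4  56. ]
k2 [644.7 -22.8  22. ] [644.5 -19.8  56. ]
k3 [ 622.3 -123.6   22. ] [ 622.7 -120.4   56. ]
dish [ 429.8 -306.7   18. ] box [array([474.4, 404.9,  20. ]), array([514.7, 237. ,  20. ]), array([419.4, 216.2,  20. ]), array([379.4, 382.3,  20. ])]
```

Call:
jog_arm(plan=[-13.7,8.7,14.2,0,0,0,-13.7,8.7,14.2,0,0,0,-13.7,8.7,14.2,0,0,0,-13.7,8.7,14.2,0,0,0,-13.7,8.7,14.2,0,0,0,-13.7,8.7,14.2,0,0,0,-13.7,8.7,14.2,0,0,0,-13.7,8.7,14.2,0,0,0,-13.7,8.7,14.2,0,0,0,-13.7,8.7,14.2,0,0,0,0,0,0,0,0,0,0,0,0,0,0,0])

```text
t: 8.6
position: [606.2, 60.1, 98.6]
tool_rot: [-0.001, -0.091, 0.996, 0.0]
contact_force: [0.3, 0.1, -0.5]
gripper_width: 0.528
gripper_force: 0.0
```

```bash
python3 - <<'E'
from h import *
m=camera_model("wrist");I=snapshot("wrist");p,R=tool();print(p)
save(I[120:384,100:400],"pics/w3.png",2)
print("expected head-top px",proj(m,[607.5,59.5,56]), "flange ctr",proj(m,[607.5,59.5,22]))
E
```

```text
[606.45057085  59.80554259  99.56818995]
expected head-top px [247.07494223 226.57677138] flange ctr [247.45195145 207.33700709]
```

View pics/w3.png

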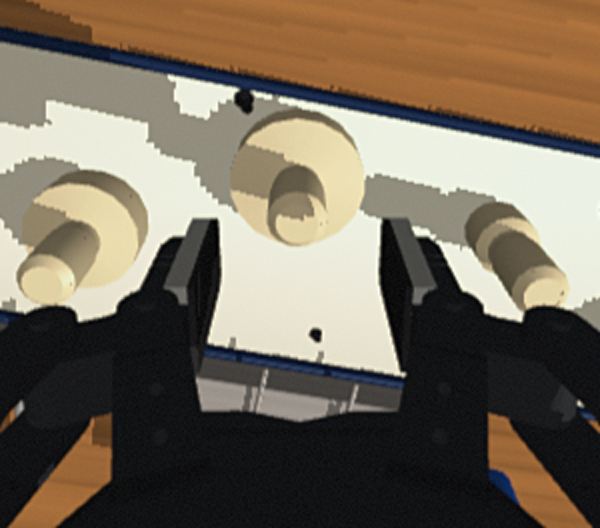

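Knob 1's head top is at crop (299,218), which is pixel (249.5,229), about 2 mm from the prediction. Knob 2's head is at (46,278) and knob 5's at (545,290). I'll make a small correction, then descend and grip.

Call:
jog_arm(plan=[-2.7,0.8,8,0,0,0,0,0,8.5,0,0,0,0,0,8.5,0,0,0,0,0,8.5,0,0,0,0,0,8.5,0,0,0,0,0,8,0,0,0,0,0,0,0,0,0])

```text
t: 9.35
position: [609.0, 60.9, 48.8]
tool_rot: [-0.001, -0.091, 0.996, 0.0]
contact_force: [0.6, -0.4, -0.2]
gripper_width: 0.529
gripper_force: 0.0
```

Call:
jog_arm(plan=[0,0,0,0,0,0,0,0,0,0,0,0,0,0,0,0,0,0,0,0,0,0,0,0,0,0,0,0,0,0,0,0,0,0,0,0], claw=12, grip_force=25)

```text
t: 9.95
position: [609.8, 61.0, 50.8]
tool_rot: [0.0, -0.091, 0.996, -0.0]
contact_force: [-0.7, -0.4, 5.0]
gripper_width: 0.221
gripper_force: 24.7
```

```bash
python3 - <<'E'
from h import *
m=camera_model("wrist");p,R=tool();print(p)
# wrist picture w3 geometry: camera pose shift since then equals tool shift; recompute from its TCP
E=m["extrinsics"].copy();c=-E[:3,:3].T@E[:3,3]+(np.array([606.45,59.81,99.57])-p);E[:3,3]=-E[:3,:3]@c
w=dict(K=m["K"],extrinsics=E)
for n,x,y in [("k1",299,218),("k2",46,278),("k5",545,290)]: print(n,ray(w,100+x/2,120+y/2,56))
c=np.load("cal.npz")
for y in (20,): print("cal y",y,c["R"]@[0,y]+c["t"])
E
```

```text
[609.80800319  61.02502227  50.79521133]
k1 [609.7  61.2  56. ]
k2 [647.1 -18.7  56. ]
k5 [621.  148.2  56. ]
cal y 20 [442.46496148  34.75575365]
```

Call:
jog_arm(plan=[0,0,-20,0,0,0,0,0,-31,0,0,0,0,0,-30,0,0,0,21.1,0.5,0,0,0,0,21.1,0.5,0,0,0,0,21.1,0.5,0,0,0,0,21.1,0.5,0,0,0,0,21.1,0.6,0,0,0,0,21.1,0.6,0,0,0,0,21.1,0.6,0,0,0,0,21.2,0.6,0,0,0,0,0,0,0,0,0,0])

```text
t: 11.15
position: [441.0, 34.5, 131.1]
tool_rot: [-0.0, -0.091, 0.996, -0.0]
contact_force: [-1.1, -0.2, -0.6]
gripper_width: 0.228
gripper_force: 24.5
```

Call:
jog_arm(plan=[0,0,0,0,0,0,0,0,15,0,0,0,0,0,15,0,0,0,0,0,15,0,0,0,0,0,10,0,0,0,0,0,8,0,0,0,0,0,4,0,0,0,0,0,3,0,0,0,0,0,0,0,0,0,0,0,0,0,0,0])

```text
t: 12.15
position: [442.9, 34.7, 61.7]
tool_rot: [0.0, -0.091, 0.996, -0.0]
contact_force: [0.4, 0.6, -0.5]
gripper_width: 0.226
gripper_force: 24.5
```

Call:
jog_arm(plan=[0,0,1.5,0,0,0,0,0,1.5,0,0,0,0,0,1,0,0,0,0,0,0,0,0,0,0,0,0,0,0,0])

```text
t: 12.65
position: [442.7, 34.7, 57.3]
tool_rot: [-0.0, -0.091, 0.996, -0.0]
contact_force: [0.2, -0.5, -0.6]
gripper_width: 0.226
gripper_force: 24.5
```

Call:
jog_arm(plan=[0,0,0.8,0,0,0,0,0,0,0,0,0])

```text
t: 12.85
position: [442.7, 34.7, 56.8]
tool_rot: [0.0, -0.091, 0.996, -0.0]
contact_force: [-2.0, -0.6, 4.5]
gripper_width: 0.22
gripper_force: 24.8
```

Call:
jog_arm(plan=[0,0,0,0,0,0,0,0,0,0,0,0,0,0,0,0,0,0,0,0,0,0,0,0,0,0,-8,0,0,0,0,0,-30,0,0,0,0,0,-35,0,0,0,0,0,0,0,0,0], claw=45)

```text
t: 13.65
position: [444.4, 34.8, 134.6]
tool_rot: [0.003, -0.091, 0.996, -0.0]
contact_force: [0.2, 0.1, -0.9]
gripper_width: 0.529
gripper_force: 0.0
```

Call:
jog_arm(plan=[0,-23.1,0,0,0,0,0,-23.1,0,0,0,0,0,-23.1,0,0,0,0,0,-23.1,0,0,0,0,0,0,0,0,0,0,0,0,20,0,0,0,0,0,20,0,0,0,0,0,15,0,0,0,0,0,10,0,0,0,0,0,0,0,0,0])

```text
t: 14.65
position: [458.9, -55.8, 63.4]
tool_rot: [-0.001, -0.091, 0.996, 0.0]
contact_force: [0.2, 0.5, 0.2]
gripper_width: 0.527
gripper_force: 0.0
```

Call:
jog_arm(plan=[0,0,0,0,0,0,0,0,0,0,0,0,0,0,0,0,0,0,0,0,0,0,0,0,0,0,0,0,0,0,0,0,0,0,0,0], claw=10, grip_force=20)

```text
t: 15.25
position: [459.9, -56.2, 65.5]
tool_rot: [0.001, -0.091, 0.996, -0.0]
contact_force: [-0.9, 0.9, 6.0]
gripper_width: 0.182
gripper_force: 23.6
```

```bash
python3 - <<'E'
from h import *
c=np.load("cal.npz");p,R=tool();tc=(p[:2]-c["t"])@c["R"];print(p,"thumb cal",tc,"opening",50-tc[1]-45,get_obs()["contact_force"])
save(snapshot("wrist")[0:300],"pics/w4.png",1.5)
E
```

```text
[459.8611012  -56.19097904  65.4577487 ] thumb cal [  0.95582802 -72.59060567] opening 77.59060566822912 [-0.90657436  0.93286174  5.96805206]
```

View pics/w4.png

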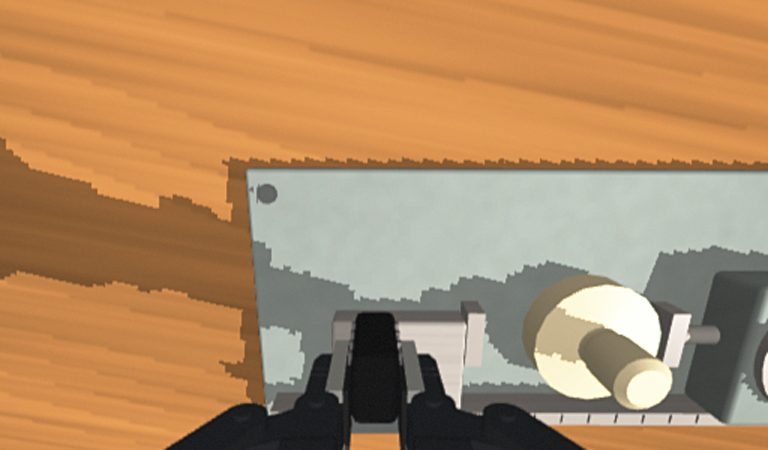

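Knob 1 stands upright between the jaws at (600,335), with a small gap to the end jaw. Next I'll slide the jaw towards it.

Call:
jog_arm(plan=[0,3,0,0,0,0,0,3,0,0,0,0,0,3,0,0,0,0,0,3,0,0,0,0,0,3,0,0,0,0,0,3,0,0,0,0,0,3,0,0,0,0,0,2,0,0,0,0,0,1,0,0,0,0,0,0,0,0,0,0])

```text
t: 16.3
position: [455.6, -32.6, 65.5]
tool_rot: [0.001, -0.091, 0.996, -0.0]
contact_force: [0.1, -0.5, 5.3]
gripper_width: 0.184
gripper_force: 23.5
```

Call:
jog_arm(plan=[0,0.5,0,0,0,0,0,0.5,0,0,0,0,0,0,0,0,0,0,0,0,0,0,0,0])

```text
t: 16.7
position: [455.4, -31.8, 65.4]
tool_rot: [0.001, -0.091, 0.996, -0.0]
contact_force: [0.9, -1.4, 5.4]
gripper_width: 0.186
gripper_force: 23.5
```

Call:
jog_arm(plan=[0,0.5,0,0,0,0,0,0.5,0,0,0,0,0,0,0,0,0,0,0,0,0,0,0,0])

```text
t: 17.1
position: [455.3, -31.0, 65.4]
tool_rot: [0.001, -0.091, 0.996, -0.001]
contact_force: [0.5, -4.0, 5.0]
gripper_width: 0.183
gripper_force: 23.5
```

```bash
cat >> h.py <<'E'
def st():
    c=np.load("cal.npz");p,R=tool();tc=(p[:2]-c["t"])@c["R"];f=get_obs()["contact_force"]
    print("t",get_obs()["t"],p.round(1),"tool in cal",tc.round(1),"opening",round(5-tc[1],1),"F cal",(f[:2]@c["R"]).round(1),f[2].round(1))
E
python3 -c "
from h import *
st()"
```

```text
t 17.1 [455.3 -31.   65.4] tool in cal [  0.9 -47. ] opening 52.0 F cal [-0.3 -4. ] 5.0
```

Contact comes right at the calibrated 52.0 mm opening. Advancing about 4 mm more.

Call:
jog_arm(plan=[0,0.5,0,0,0,0,0,0.5,0,0,0,0,0,0.5,0,0,0,0,0,0.5,0,0,0,0,0,0.5,0,0,0,0,0,0.5,0,0,0,0,0,0.5,0,0,0,0,0,0.5,0,0,0,0,0,0,0,0,0,0,0,0,0,0,0,0,0,0,0,0,0,0,0,0,0,0,0,0])

```text
t: 18.3
position: [454.7, -27.3, 65.5]
tool_rot: [0.001, -0.091, 0.996, -0.001]
contact_force: [1.9, -6.7, 4.7]
gripper_width: 0.188
gripper_force: 23.4
```

```bash
python3 -c "
from h import *
st()
save(snapshot('wrist')[100:300,200:],'pics/w5.png',2)"
```

```text
t 18.3 [454.7 -27.3  65.5] tool in cal [  1.  -43.2] opening 48.2 F cal [ 0.7 -6.9] 4.7
```

View pics/w5.png

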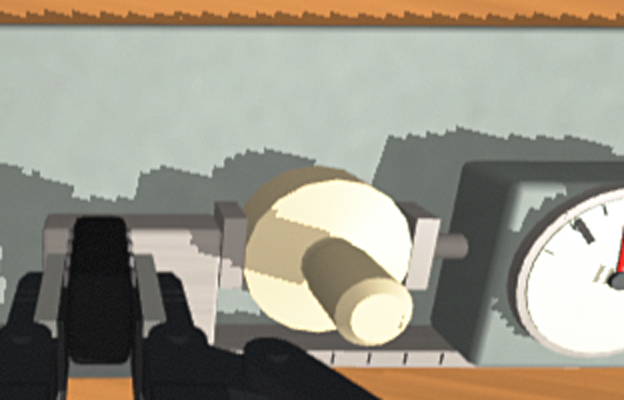

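The hand points straight up, midway between the heavy marks, and the knob is square in the jaws. I'll hold briefly, open, release and rise.

Call:
jog_arm(plan=[0,0,0,0,0,0,0,0,0,0,0,0,0,0,0,0,0,0,0,-3,0,0,0,0,0,-3,0,0,0,0,0,-3,0,0,0,0,0,-3,0,0,0,0,0,-3,0,0,0,0,0,-3,0,0,0,0,0,-3,0,0,0,0,0,-3,0,0,0,0,0,0,0,0,0,0])

```text
t: 19.55
position: [458.9, -50.6, 65.5]
tool_rot: [0.001, -0.091, 0.996, -0.0]
contact_force: [-0.5, -1.5, 6.5]
gripper_width: 0.179
gripper_force: 23.7
```

Call:
jog_arm(plan=[0,0,0,0,0,0,0,0,0,0,0,0,0,0,0,0,0,0,0,0,0,0,0,0,0,0,-15,0,0,0,0,0,-30,0,0,0,0,0,-25,0,0,0,0,0,0,0,0,0,0,0,0,0,0,0], claw=45)

```text
t: 20.45
position: [458.5, -50.3, 135.5]
tool_rot: [0.001, -0.091, 0.996, -0.0]
contact_force: [-1.2, -0.7, -0.7]
gripper_width: 0.523
gripper_force: 0.0
```

```bash
python3 -c "
from h import *
st()
m=camera_model('wrist');I=snapshot('wrist')
H=cv2.cvtColor(I,cv2.COLOR_RGB2HSV)
save(I,'pics/w6.png',1)
mask=((H[...,1]>36)&(H[...,1]<110)&(H[...,2]>150)&(H[...,0]>18)&(H[...,0]<32)).astype(np.uint8)
c=np.load('cal.npz')
for s,cc,l in blobs(mask,60):
    ys,xs=np.nonzero(l); print(s,cc.round(1))
print(proj(m,np.r_[c['R']@[0.2,24.2]+c['t'],62]),proj(m,np.r_[c['R']@[0.2,24.2]+c['t'],28]))
"
```

```text
t 20.45 [458.5 -50.3 135.5] tool in cal [  0.7 -66.5] opening 71.5 F cal [-1.3 -0.4] -0.7
[ 324  164   58   58 1988] [350. 194.]
[132 334  24  31 332] [143.9 352.1]
[369.76480295 206.87518394] [353.60298396 192.45446334]
```

View pics/w6.png

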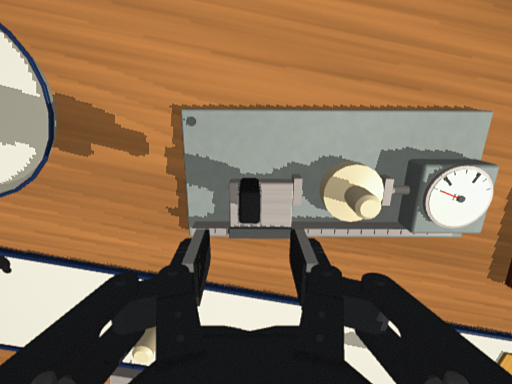

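The jaw is back (hand at rest) and knob 1's head at (368,207) is where predicted. Now to pick it up for the box.

Call:
jog_arm(plan=[0,22.5,0,0,0,0,0,22.5,0,0,0,0,0,22.5,0,0,0,0,0,22.5,0,0,0,0,0,0,0,0,0,0,0,0,20,0,0,0,0,0,20,0,0,0,0,0,20,0,0,0,0,0,13,0,0,0,0,0,6,0,0,0,0,0,0,0,0,0])

```text
t: 21.6
position: [441.7, 38.1, 54.9]
tool_rot: [-0.001, -0.091, 0.996, 0.0]
contact_force: [0.6, -0.1, -0.5]
gripper_width: 0.532
gripper_force: 0.0
```

Call:
jog_arm(plan=[0,0,0,0,0,0,0,0,0,0,0,0,0,0,0,0,0,0,0,0,0,0,0,0,0,0,0,0,0,0,0,0,0,0,0,0], claw=12, grip_force=25)

```text
t: 22.2
position: [442.5, 38.2, 56.4]
tool_rot: [0.001, -0.091, 0.996, -0.0]
contact_force: [-0.2, -2.3, 6.6]
gripper_width: 0.223
gripper_force: 25.0
```

Call:
jog_arm(plan=[0,0,-15,0,0,0,0,0,-30,0,0,0,0,0,-30,0,0,0,0,0,0,0,0,0,0,0,0,0,0,0])

```text
t: 22.7
position: [442.2, 38.3, 131.6]
tool_rot: [0.001, -0.091, 0.996, 0.0]
contact_force: [-1.3, 0.0, -1.5]
gripper_width: 0.227
gripper_force: 24.8
```

```bash
cat >> h.py <<'E'
def go(x,y,z):
    p,R=tool();print("tool shift to",(x,y,z),(R.T@(np.array([x,y,z])-p)).round(1))
E
python3 -c "
from h import *
st();go(438.5,347,130)"
```

```text
t 22.7 [442.2  38.3 131.6] tool in cal [ 0.4 23.6] opening -18.6 F cal [-1.3  0.2] -1.5
tool shift to (438.5, 347, 130) [-52.3 304.2   1.7]
```

Call:
jog_arm(plan=[-5.2,30.4,0,0,0,0,-5.2,30.4,0,0,0,0,-5.2,30.4,0,0,0,0,-5.2,30.4,0,0,0,0,-5.2,30.4,0,0,0,0,-5.2,30.4,0,0,0,0,-5.2,30.4,0,0,0,0,-5.2,30.4,0,0,0,0,-5.2,30.4,0,0,0,0,-5.2,30.4,0,0,0,0,0,0,0,0,0,0,0,0,0,0,0,0])

```text
t: 23.9
position: [437.5, 346.7, 129.4]
tool_rot: [-0.001, -0.092, 0.996, -0.001]
contact_force: [-0.1, -0.0, -0.3]
gripper_width: 0.225
gripper_force: 24.8
```

Call:
jog_arm(plan=[0,0,20,0,0,0,0,0,20,0,0,0,0,0,15,0,0,0,0,0,10,0,0,0,0,0,6,0,0,0,0,0,4,0,0,0,0,0,0,0,0,0,0,0,0,0,0,0])

```text
t: 24.7
position: [438.3, 346.8, 56.1]
tool_rot: [0.0, -0.091, 0.996, 0.0]
contact_force: [-0.1, -0.8, -0.9]
gripper_width: 0.222
gripper_force: 24.8
```

```bash
python3 -c "
from h import *
st();save(snapshot('wrist'),'pics/w7.png',1);o=get_obs();print(o['tool_rot'])"
```

```text
t 24.7 [438.3 346.8  56.1] tool in cal [ 51.3 327.8] opening -322.8 F cal [-0.3 -0.8] -0.9
[ 3.82720810e-04 -9.10045828e-02  9.95850378e-01  2.09490468e-04]
```

View pics/w7.png

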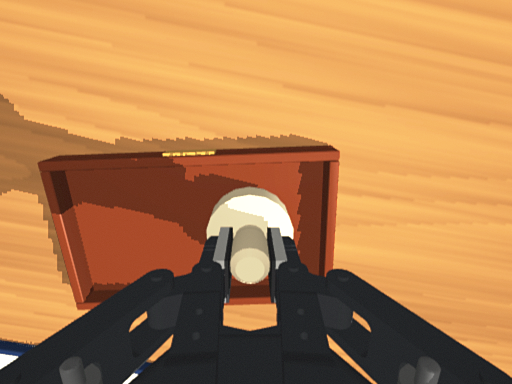

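Knob 1 hangs inside the right half of the box with room all round. I'll set it down, release, and go to knob 2.

Call:
jog_arm(plan=[0,0,2.5,0,0,0,0,0,1.5,0,0,0,0,0,1.2,0,0,0,0,0,0.6,0,0,0,0,0,0,0,0,0,0,0,0,0,0,0])

```text
t: 25.35
position: [438.0, 346.7, 50.4]
tool_rot: [-0.0, -0.091, 0.996, -0.0]
contact_force: [-4.2, -4.4, 9.2]
gripper_width: 0.225
gripper_force: 25.7
```

Call:
jog_arm(plan=[0,0,0,0,0,0,0,0,0,0,0,0,0,0,0,0,0,0,0,0,0,0,0,0,0,0,-10,0,0,0,0,0,-30,0,0,0,0,0,-40,0,0,0,0,0,0,0,0,0], claw=45)

```text
t: 26.15
position: [439.7, 347.9, 136.0]
tool_rot: [0.003, -0.091, 0.996, 0.002]
contact_force: [-0.6, -0.0, -0.5]
gripper_width: 0.527
gripper_force: 0.0
```

Call:
jog_arm(plan=[-11.6,-33.1,0,0,0,0,-11.6,-33.1,0,0,0,0,-11.6,-33.1,0,0,0,0,-11.6,-33.1,0,0,0,0,-11.6,-33.1,0,0,0,0,-11.6,-33.1,0,0,0,0,-11.6,-33.1,0,0,0,0,-11.6,-33.1,0,0,0,0,-11.6,-33.1,0,0,0,0,-11.6,-33.1,0,0,0,0,-11.6,-33.1,0,0,0,0,-11.4,-33.1,0,0,0,0])

```text
t: 27.35
position: [647.4, -20.2, 130.2]
tool_rot: [0.0, -0.091, 0.996, -0.0]
contact_force: [0.7, 0.1, -0.1]
gripper_width: 0.526
gripper_force: 0.0
```

Call:
jog_arm(plan=[0,0,12,0,0,0,0,0,12,0,0,0,0,0,0,0,0,0,0,0,0,0,0,0])

```text
t: 27.75
position: [646.3, -17.9, 105.5]
tool_rot: [-0.0, -0.091, 0.996, 0.0]
contact_force: [-0.2, 0.3, 0.7]
gripper_width: 0.528
gripper_force: 0.0
```

```bash
cat >> h.py <<'E'
def heads(z,I=None,m=None):
    "knob tops: centre of the bright/far disc end of each ivory blob, disc radius 10 mm at height z"
    m=m or camera_model('wrist');I=snapshot('wrist') if I is None else I
    H=cv2.cvtColor(I,cv2.COLOR_RGB2HSV)
    mask=((H[...,1]>36)&(H[...,1]<120)&(H[...,2]>130)&(H[...,0]>15)&(H[...,0]<32)).astype(np.uint8)
    E=m['extrinsics'];cz=(-E[:3,:3].T@E[:3,3])[2]
    for s,cc,l in blobs(mask,150):
        ys,xs=np.nonzero(l);k=ys==ys.max()
        P=np.array([xs,ys],float).T
        # farthest blob pixel from the flange along the direction away from the camera's foot (vanishing point of verticals)
        v=proj(m,(-E[:3,:3].T@E[:3,3])-[0,0,300])
        d=(cc-v)/np.linalg.norm(cc-v);q=P@d;e=P[q>q.max()-1.5].mean(0);w=ray(m,*e,z);g=ray(m,*v,z)
        u=(w-g)/np.linalg.norm(w-g);print(s,"head centre",(w-10*u).round(1))
    return I
E
python3 -c "
from h import *
st();I=heads(56);save(I,'pics/w8.png',1)"
```

```text
t 27.75 [646.3 -17.9 105.5] tool in cal [191.2 -68.1] opening 73.1 F cal [-0.1  0.4] 0.7
[  90  127   51   53 1043] head centre [ 609.9 -113.3   56. ]
[ 79 148  23  27 441] head centre [ 623.5 -119.4   56. ]
[ 217  175   59   61 2297] head centre [646.8 -19.4  56. ]
[446 195  31  16 189] head centre [604.5 115.8  56. ]
[481 214  28  27 320] head centre [619.3 144.6  56. ]
```

View pics/w8.png

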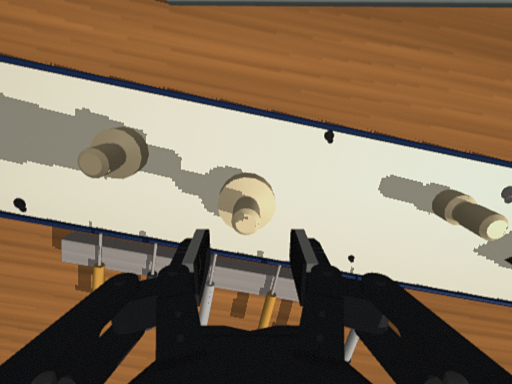

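Knob 2 is at (646.8,-19.4) (pixel head (247,222)), knob 3 at about (623.5,-119.4), and knob 5 at about (620,146). The earlier positions are confirmed. Grasping knob 2.

Call:
jog_arm(plan=[-0.4,-1.4,12,0,0,0,0,0,12,0,0,0,0,0,12,0,0,0,0,0,10,0,0,0,0,0,7,0,0,0,0,0,3.5,0,0,0,0,0,0,0,0,0])

```text
t: 28.5
position: [647.2, -20.1, 48.7]
tool_rot: [-0.0, -0.091, 0.996, 0.0]
contact_force: [0.4, -0.3, -0.4]
gripper_width: 0.529
gripper_force: 0.0
```

Call:
jog_arm(plan=[0,0,0,0,0,0,0,0,0,0,0,0,0,0,0,0,0,0,0,0,0,0,0,0,0,0,0,0,0,0,0,0,0,0,0,0], claw=12, grip_force=25)

```text
t: 29.1
position: [647.7, -20.1, 49.8]
tool_rot: [0.0, -0.091, 0.996, -0.0]
contact_force: [-0.8, -0.8, 6.5]
gripper_width: 0.22
gripper_force: 24.9
```

Call:
jog_arm(plan=[0,0,-20,0,0,0,0,0,-31,0,0,0,0,0,-30,0,0,0,0,0,0,0,0,0])

```text
t: 29.5
position: [648.8, -20.2, 134.7]
tool_rot: [0.003, -0.091, 0.996, -0.0]
contact_force: [0.1, -0.2, -0.8]
gripper_width: 0.229
gripper_force: 24.6
```

Call:
jog_arm(plan=[19.1,9,0,0,0,0,19.1,9,0,0,0,0,19.1,9,0,0,0,0,19.1,9,0,0,0,0,19.1,9,0,0,0,0,19.1,9,0,0,0,0,19.1,9,0,0,0,0,19.1,9,0,0,0,0,19.1,9,0,0,0,0,19.1,9,0,0,0,0,0,0,0,0,0,0,0,0,0,0,0,0])

```text
t: 30.7
position: [443.2, 33.9, 130.0]
tool_rot: [0.0, -0.091, 0.996, -0.0]
contact_force: [-0.2, 0.4, -0.0]
gripper_width: 0.223
gripper_force: 24.6
```

```bash
python3 -c "
from h import *
st();go(442.7,34.7,60.5)"
```

```text
t 30.7 [443.2  33.9 130. ] tool in cal [ 0.5 19. ] opening -14.0 F cal [-0.1  0.4] -0.0
tool shift to (442.7, 34.7, 60.5) [ 0.3  0.9 69.5]
```

Call:
jog_arm(plan=[0,0,20,0,0,0,0,0,20,0,0,0,0,0,15,0,0,0,0,0,10,0,0,0,0,0,4.5,0,0,0,0,0,2,0,0,0,0,0,1.5,0,0,0,0,0,1,0,0,0,0,0,0.7,0,0,0,0,0,0,0,0,0,0,0,0,0,0,0])

```text
t: 31.8
position: [443.4, 33.8, 55.8]
tool_rot: [0.0, -0.091, 0.996, -0.0]
contact_force: [-0.9, 0.1, 0.5]
gripper_width: 0.224
gripper_force: 24.7
```

Call:
jog_arm(plan=[0,0,0,0,0,0,0,0,0,0,0,0,0,0,0,0,0,0,0,0,0,0,0,0,0,0,-10,0,0,0,0,0,-30,0,0,0,0,0,-35,0,0,0,0,0,0,0,0,0], claw=45)

```text
t: 32.6
position: [445.0, 33.9, 135.8]
tool_rot: [0.003, -0.091, 0.996, -0.0]
contact_force: [0.7, 0.3, -0.6]
gripper_width: 0.527
gripper_force: 0.0
```

Call:
jog_arm(plan=[0,-21.4,0,0,0,0,0,-21.4,0,0,0,0,0,-21.4,0,0,0,0,0,-21.4,0,0,0,0,0,0,0,0,0,0,0,0,20,0,0,0,0,0,20,0,0,0,0,0,17,0,0,0,0,0,10,0,0,0,0,0,0,0,0,0])

```text
t: 33.6
position: [458.1, -50.0, 62.5]
tool_rot: [-0.001, -0.091, 0.996, 0.0]
contact_force: [-0.0, 0.2, 0.9]
gripper_width: 0.527
gripper_force: 0.0
```

Call:
jog_arm(plan=[0,0,0,0,0,0,0,0,0,0,0,0,0,0,0,0,0,0,0,0,0,0,0,0,0,0,0,0,0,0,0,0,0,0,0,0], claw=10, grip_force=20)

```text
t: 34.2
position: [459.2, -50.4, 64.6]
tool_rot: [0.001, -0.091, 0.996, -0.0]
contact_force: [-1.5, 2.0, 6.7]
gripper_width: 0.185
gripper_force: 23.6
```

```bash
python3 -c "
from h import *
st();I=heads(62)"
```

```text
t 34.2 [459.2 -50.4  64.6] tool in cal [  1.3 -66.8] opening 71.8 F cal [-1.2  2.2] 6.7
[ 350  188   86   87 2643] head centre [441.7  32.4  62. ]
```

Call:
jog_arm(plan=[0,3,0,0,0,0,0,3,0,0,0,0,0,3,0,0,0,0,0,3,0,0,0,0,0,3,0,0,0,0,0,3,0,0,0,0,0,3,0,0,0,0,0,2,0,0,0,0,0,1,0,0,0,0,0,0.5,0,0,0,0,0,0,0,0,0,0,0,0,0,0,0,0])

```text
t: 35.45
position: [454.9, -26.4, 64.6]
tool_rot: [0.001, -0.091, 0.996, -0.0]
contact_force: [0.5, -1.3, 5.3]
gripper_width: 0.184
gripper_force: 23.4
```

Call:
jog_arm(plan=[0,0.5,0,0,0,0,0,0.5,0,0,0,0,0,0.5,0,0,0,0,0,0.5,0,0,0,0,0,0.5,0,0,0,0,0,0,0,0,0,0,0,0,0,0,0,0])

```text
t: 36.15
position: [454.5, -24.3, 64.6]
tool_rot: [0.001, -0.091, 0.996, -0.001]
contact_force: [0.7, -4.5, 6.1]
gripper_width: 0.183
gripper_force: 23.4
```

```bash
python3 -c "
from h import *
st()"
```

```text
t 36.15 [454.5 -24.3  64.6] tool in cal [  1.4 -40.2] opening 45.2 F cal [-0.1 -4.6] 6.1
```

Call:
jog_arm(plan=[0,0.6,0,0,0,0,0,0.6,0,0,0,0,0,0.6,0,0,0,0,0,0.6,0,0,0,0,0,0.6,0,0,0,0,0,0.5,0,0,0,0,0,0,0,0,0,0,0,0,0,0,0,0,0,0,0,0,0,0,0,0,0,0,0,0,0,0,0,0,0,0,0,0,0,0,0,0])

```text
t: 37.35
position: [453.9, -21.0, 64.6]
tool_rot: [0.001, -0.091, 0.996, -0.001]
contact_force: [1.4, -6.3, 4.8]
gripper_width: 0.178
gripper_force: 23.4
```

```bash
cat >> h.py <<'E'
def dial():
    "red hand's direction in the wrist picture: degrees clockwise from its rest direction is given by the caller"
    m=camera_model('wrist');I=snapshot('wrist');H=cv2.cvtColor(I,cv2.COLOR_RGB2HSV)
    c=np.load('cal.npz')
    r=((H[...,0]<8)|(H[...,0]>172))&(H[...,1]>150)&(H[...,2]>110)
    ys,xs=np.nonzero(r);P=[(ray(m,x,y,46)[:2]-c['t'])@c['R'] for x,y in zip(xs,ys)]
    P=np.array([p for p in P if abs(p[0])<22 and 82<p[1]<128])
    if len(P)<4: print("dial: few red px",len(P));return
    d=P-[-0.3,104.2];v=d.mean(0);print("hand n",len(P),"mean off hub (cal x,y)",v.round(1),"angle",np.degrees(np.arctan2(v[0],v[1])).round(1))
E
python3 -c "
from h import *
st();dial()"
```

```text
t 37.35 [453.9 -21.   64.6] tool in cal [  1.4 -36.9] opening 41.9 F cal [ 0.2 -6.4] 4.8
hand n 63 mean off hub (cal x,y) [-11.9  -1.9] angle -99.2
```

The hand has turned about 55° (4.0 mm), between the marks, and has been held. I'll open the jaw and move knob 2 to the box.

Call:
jog_arm(plan=[0,0,0,0,0,0,0,-2,0,0,0,0,0,-3,0,0,0,0,0,-3,0,0,0,0,0,-3,0,0,0,0,0,-3,0,0,0,0,0,-3,0,0,0,0,0,-3,0,0,0,0,0,-2,0,0,0,0,0,0,0,0,0,0])

```text
t: 38.4
position: [457.8, -42.3, 64.6]
tool_rot: [0.001, -0.091, 0.996, -0.0]
contact_force: [-0.6, -1.4, 6.4]
gripper_width: 0.183
gripper_force: 23.6
```

Call:
jog_arm(plan=[0,0,0,0,0,0,0,0,0,0,0,0,0,0,0,0,0,0,0,0,0,0,0,0,0,0,-15,0,0,0,0,0,-30,0,0,0,0,0,-25,0,0,0,0,0,0,0,0,0,0,0,0,0,0,0], claw=45)

```text
t: 39.3
position: [457.4, -42.0, 134.5]
tool_rot: [0.001, -0.091, 0.996, -0.0]
contact_force: [0.3, -0.3, -0.8]
gripper_width: 0.529
gripper_force: 0.0
```

```bash
python3 -c "
from h import *
st();I=heads(62);dial()
c=np.load('cal.npz');p=c['R']@[0.6,26.8]+c['t'];go(p[0],p[1],54.9)"
```

```text
t 39.3 [457.4 -42.  134.5] tool in cal [  1.1 -58.2] opening 63.2 F cal [ 0.2 -0.4] -0.8
[ 321  168   54   53 1715] head centre [441.4  40.2  62. ]
[124 326  32  39 480] head centre [ 616.9 -118.4   62. ]
hand n 19 mean off hub (cal x,y) [ -4.3 -10.2] angle -157.2
tool shift to (np.float64(441.8468898431193), np.float64(41.55413488982866), 54.9) [-0.4 84.8 78.2]
```

Call:
jog_arm(plan=[0,21.2,0,0,0,0,0,21.2,0,0,0,0,0,21.2,0,0,0,0,0,21.2,0,0,0,0,0,0,0,0,0,0,0,0,20,0,0,0,0,0,20,0,0,0,0,0,20,0,0,0,0,0,13,0,0,0,0,0,5.5,0,0,0,0,0,0,0,0,0])

```text
t: 40.5
position: [441.6, 41.2, 54.5]
tool_rot: [-0.001, -0.091, 0.996, 0.0]
contact_force: [0.1, -0.1, 0.7]
gripper_width: 0.528
gripper_force: 0.0
```

Call:
jog_arm(plan=[0,0,0,0,0,0,0,0,0,0,0,0,0,0,0,0,0,0,0,0,0,0,0,0,0,0,0,0,0,0,0,0,0,0,0,0], claw=12, grip_force=25)

```text
t: 41.1
position: [442.3, 41.3, 55.9]
tool_rot: [0.001, -0.091, 0.996, -0.0]
contact_force: [0.6, -2.8, 6.0]
gripper_width: 0.226
gripper_force: 25.1
```

Call:
jog_arm(plan=[0,0,-15,0,0,0,0,0,-30,0,0,0,0,0,-30,0,0,0,0,0,0,0,0,0,0,0,0,0,0,0])

```text
t: 41.6
position: [442.0, 41.5, 131.1]
tool_rot: [0.001, -0.091, 0.996, 0.0]
contact_force: [0.5, -0.2, -2.0]
gripper_width: 0.224
gripper_force: 24.8
```

```bash
python3 -c "
from h import *
st();go(455.5,273,130)"
```

```text
t 41.6 [442.   41.5 131.1] tool in cal [ 0.8 26.7] opening -21.7 F cal [ 0.5 -0.3] -2.0
tool shift to (455.5, 273, 130) [-55.2 225.3   1.2]
```

Call:
jog_arm(plan=[-6.9,28.2,0,0,0,0,-6.9,28.2,0,0,0,0,-6.9,28.2,0,0,0,0,-6.9,28.2,0,0,0,0,-6.9,28.2,0,0,0,0,-6.9,28.2,0,0,0,0,-6.9,28.2,0,0,0,0,-6.9,28.2,0,0,0,0,0,0,0,0,0,0,0,0,0,0,0,0])

```text
t: 42.6
position: [454.7, 273.3, 129.0]
tool_rot: [-0.001, -0.092, 0.996, -0.0]
contact_force: [0.4, -0.3, 0.1]
gripper_width: 0.222
gripper_force: 24.8
```

Call:
jog_arm(plan=[0,0,20,0,0,0,0,0,20,0,0,0,0,0,15,0,0,0,0,0,12,0,0,0,0,0,6,0,0,0,0,0,3,0,0,0,0,0,2,0,0,0,0,0,1.2,0,0,0,0,0,0,0,0,0,0,0,0,0,0,0])

```text
t: 43.6
position: [455.4, 273.4, 51.2]
tool_rot: [0.0, -0.091, 0.996, 0.0]
contact_force: [-0.8, -0.2, -0.3]
gripper_width: 0.226
gripper_force: 24.8
```

```bash
python3 -c "
from h import *
st()"
```

```text
t 43.6 [455.4 273.4  51.2] tool in cal [ 55.1 252.5] opening -247.5 F cal [-0.9 -0.1] -0.3
```

Call:
jog_arm(plan=[0,0,1.2,0,0,0,0,0,0,0,0,0])

```text
t: 43.8
position: [455.4, 273.3, 49.9]
tool_rot: [0.0, -0.091, 0.996, 0.0]
contact_force: [-0.3, -0.3, 2.3]
gripper_width: 0.224
gripper_force: 25.0
```

Call:
jog_arm(plan=[0,0,0,0,0,0,0,0,0,0,0,0,0,0,0,0,0,0,0,0,0,0,0,0,0,0,-10,0,0,0,0,0,-30,0,0,0,0,0,-40,0,0,0,0,0,0,0,0,0], claw=45)

```text
t: 44.6
position: [457.0, 274.2, 135.8]
tool_rot: [0.004, -0.091, 0.996, 0.002]
contact_force: [0.8, 0.8, 0.1]
gripper_width: 0.526
gripper_force: 0.0
```

Call:
jog_arm(plan=[-7.8,-34.8,0,0,0,0,-7.8,-34.8,0,0,0,0,-7.8,-34.8,0,0,0,0,-7.8,-34.8,0,0,0,0,-7.8,-34.8,0,0,0,0,-7.8,-34.8,0,0,0,0,-7.8,-34.8,0,0,0,0,-7.8,-34.8,0,0,0,0,-7.8,-34.8,0,0,0,0,-7.8,-34.8,0,0,0,0,-7.8,-34.8,0,0,0,0,-7.8,-34.8,0,0,0,0])

```text
t: 45.8
position: [623.4, -122.0, 130.1]
tool_rot: [0.0, -0.091, 0.996, -0.0]
contact_force: [0.6, 0.9, 0.6]
gripper_width: 0.53
gripper_force: 0.0
```

Call:
jog_arm(plan=[0,0,12,0,0,0,0,0,12,0,0,0,0,0,0,0,0,0,0,0,0,0,0,0])

```text
t: 46.2
position: [622.6, -119.6, 105.4]
tool_rot: [-0.0, -0.091, 0.996, 0.0]
contact_force: [0.2, -1.1, 1.2]
gripper_width: 0.523
gripper_force: 0.0
```

```bash
python3 -c "
from h import *
st();I=heads(56);save(I,'pics/w9.png',1)"
```

```text
t 46.2 [ 622.6 -119.6  105.4] tool in cal [ 149.8 -163.9] opening 168.9 F cal [-0.  -1.1] 1.2
[ 221  178   48   59 1668] head centre [ 624.1 -121.9   56. ]
```

View pics/w9.png

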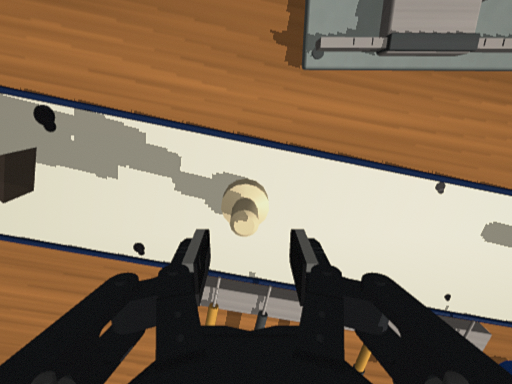

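Knob 3's head is at (245,222), i.e. (624,-122) mm, and the flange size fits 38 mm. Grasping it.

Call:
jog_arm(plan=[-1.1,-2.5,12,0,0,0,0,0,12,0,0,0,0,0,12,0,0,0,0,0,10,0,0,0,0,0,7,0,0,0,0,0,3.5,0,0,0,0,0,0,0,0,0])

```text
t: 46.95
position: [624.3, -122.7, 48.6]
tool_rot: [-0.0, -0.091, 0.996, 0.0]
contact_force: [0.4, 0.3, 0.1]
gripper_width: 0.528
gripper_force: 0.0
```

Call:
jog_arm(plan=[0,0,0,0,0,0,0,0,0,0,0,0,0,0,0,0,0,0,0,0,0,0,0,0,0,0,0,0,0,0,0,0,0,0,0,0], claw=12, grip_force=25)

```text
t: 47.55
position: [624.8, -122.8, 49.7]
tool_rot: [0.0, -0.091, 0.996, -0.0]
contact_force: [-0.4, 0.6, 6.2]
gripper_width: 0.229
gripper_force: 25.0
```

Call:
jog_arm(plan=[0,0,-20,0,0,0,0,0,-31,0,0,0,0,0,-30,0,0,0,0,0,0,0,0,0])

```text
t: 47.95
position: [625.9, -123.1, 134.6]
tool_rot: [0.003, -0.091, 0.996, -0.001]
contact_force: [0.1, 0.6, -0.0]
gripper_width: 0.221
gripper_force: 24.6
```

Call:
jog_arm(plan=[14.9,18.7,0,0,0,0,14.9,18.7,0,0,0,0,14.9,18.7,0,0,0,0,14.9,18.7,0,0,0,0,14.9,18.7,0,0,0,0,14.9,18.7,0,0,0,0,14.9,18.7,0,0,0,0,14.9,18.7,0,0,0,0,14.9,18.7,0,0,0,0,14.9,18.7,0,0,0,0,0,0,0,0,0,0,0,0,0,0,0,0])

```text
t: 49.15
position: [444.0, 34.3, 129.8]
tool_rot: [0.0, -0.091, 0.996, -0.0]
contact_force: [0.3, -0.1, -0.3]
gripper_width: 0.225
gripper_force: 24.6
```

```bash
python3 -c "
from h import *
st();go(442.9,34.8,55.5)"
```

```text
t 49.15 [444.   34.3 129.8] tool in cal [ 1.4 19.2] opening -14.2 F cal [ 0.3 -0.2] -0.3
tool shift to (442.9, 34.8, 55.5) [ 1.   0.7 74.3]
```

Call:
jog_arm(plan=[1,2.8,20,0,0,0,0,0,20,0,0,0,0,0,15,0,0,0,0,0,10,0,0,0,0,0,4.5,0,0,0,0,0,2,0,0,0,0,0,1.3,0,0,0,0,0,1,0,0,0,0,0,0.7,0,0,0,0,0,0,0,0,0,0,0,0,0,0,0])

```text
t: 50.25
position: [442.7, 36.8, 55.8]
tool_rot: [0.0, -0.091, 0.996, -0.0]
contact_force: [0.8, -0.3, -0.9]
gripper_width: 0.228
gripper_force: 24.6
```

Call:
jog_arm(plan=[0,0,0,0,0,0,0,0,0,0,0,0,0,0,0,0,0,0,0,0,0,0,0,0,0,0,-10,0,0,0,0,0,-30,0,0,0,0,0,-35,0,0,0,0,0,0,0,0,0], claw=45)

```text
t: 51.05
position: [444.3, 36.8, 135.9]
tool_rot: [0.003, -0.091, 0.996, -0.0]
contact_force: [-0.2, 0.3, -0.4]
gripper_width: 0.529
gripper_force: 0.0
```

Call:
jog_arm(plan=[0,-20,0,0,0,0,0,-20,0,0,0,0,0,-20,0,0,0,0,0,-20.2,0,0,0,0,0,0,0,0,0,0,0,0,20,0,0,0,0,0,20,0,0,0,0,0,17,0,0,0,0,0,10,0,0,0,0,0,0,0,0,0])

```text
t: 52.05
position: [456.5, -41.7, 62.6]
tool_rot: [-0.001, -0.091, 0.996, 0.0]
contact_force: [0.8, -0.2, 0.8]
gripper_width: 0.529
gripper_force: 0.0
```

Call:
jog_arm(plan=[0,0,0,0,0,0,0,0,0,0,0,0,0,0,0,0,0,0,0,0,0,0,0,0,0,0,0,0,0,0,0,0,0,0,0,0], claw=10, grip_force=20)

```text
t: 52.65
position: [457.6, -42.1, 64.7]
tool_rot: [0.001, -0.091, 0.996, -0.0]
contact_force: [-1.8, 1.6, 6.7]
gripper_width: 0.183
gripper_force: 23.6
```

```bash
python3 -c "
from h import *
st();I=heads(62)"
```

```text
t 52.65 [457.6 -42.1  64.7] tool in cal [  1.2 -58.3] opening 63.3 F cal [-1.5  1.9] 6.7
[ 348  195   77   81 2238] head centre [441.7  35.6  62. ]
```

Call:
jog_arm(plan=[0,3,0,0,0,0,0,3,0,0,0,0,0,3,0,0,0,0,0,3,0,0,0,0,0,3,0,0,0,0,0,3,0,0,0,0,0,3,0,0,0,0,0,2,0,0,0,0,0,1,0,0,0,0,0,0,0,0,0,0,0,0,0,0,0,0,0,0,0,0,0,0])

```text
t: 53.9
position: [453.4, -18.6, 64.7]
tool_rot: [0.001, -0.091, 0.996, -0.0]
contact_force: [-0.7, 0.8, 6.2]
gripper_width: 0.185
gripper_force: 23.5
```

Call:
jog_arm(plan=[0,0.5,0,0,0,0,0,0.5,0,0,0,0,0,0.5,0,0,0,0,0,0.5,0,0,0,0,0,0.5,0,0,0,0,0,0,0,0,0,0,0,0,0,0,0,0])

```text
t: 54.6
position: [453.0, -16.5, 64.6]
tool_rot: [0.001, -0.091, 0.996, -0.001]
contact_force: [1.1, -4.4, 4.8]
gripper_width: 0.187
gripper_force: 23.4
```

```bash
python3 -c "
from h import *
st();dial()"
```

```text
t 54.6 [453.  -16.5  64.6] tool in cal [  1.2 -32.3] opening 37.3 F cal [ 0.3 -4.6] 4.8
hand n 57 mean off hub (cal x,y) [-7.8 -9.1] angle -139.3
```

Call:
jog_arm(plan=[0,0.6,0,0,0,0,0,0.6,0,0,0,0,0,0.6,0,0,0,0,0,0.6,0,0,0,0,0,0.6,0,0,0,0,0,0.4,0,0,0,0,0,0,0,0,0,0,0,0,0,0,0,0,0,0,0,0,0,0,0,0,0,0,0,0,0,0,0,0,0,0,0,0,0,0,0,0])

```text
t: 55.85
position: [452.4, -13.3, 64.7]
tool_rot: [0.001, -0.091, 0.996, -0.001]
contact_force: [1.0, -6.4, 5.0]
gripper_width: 0.18
gripper_force: 23.3
```

```bash
python3 -c "
from h import *
st();dial()"
```

```text
t 55.85 [452.4 -13.3  64.7] tool in cal [  1.2 -29.1] opening 34.1 F cal [-0.2 -6.4] 5.0
hand n 62 mean off hub (cal x,y) [-11.5  -2.3] angle -101.2
```

The hand is at about 4.0 mm and held. Opening, then placing knob 3 in the dish.

Call:
jog_arm(plan=[0,0,0,0,0,0,0,-2,0,0,0,0,0,-3,0,0,0,0,0,-3,0,0,0,0,0,-3,0,0,0,0,0,-3,0,0,0,0,0,-3,0,0,0,0,0,-3,0,0,0,0,0,-2,0,0,0,0,0,0,0,0,0,0])

```text
t: 56.9
position: [456.2, -34.7, 64.7]
tool_rot: [0.001, -0.091, 0.996, -0.0]
contact_force: [-0.9, -1.6, 6.9]
gripper_width: 0.183
gripper_force: 23.6
```

Call:
jog_arm(plan=[0,0,0,0,0,0,0,0,0,0,0,0,0,0,0,0,0,0,0,0,0,0,0,0,0,0,-15,0,0,0,0,0,-30,0,0,0,0,0,-25,0,0,0,0,0,0,0,0,0,0,0,0,0,0,0], claw=45)

```text
t: 57.8
position: [455.9, -34.4, 134.6]
tool_rot: [0.001, -0.091, 0.996, -0.0]
contact_force: [1.0, 0.4, -2.2]
gripper_width: 0.523
gripper_force: 0.0
```

```bash
python3 -c "
from h import *
st();I=heads(62);dial()
c=np.load('cal.npz');p=c['R']@[0.4,30.8]+c['t'];go(p[0],p[1],54.9)"
```

```text
t 57.8 [455.9 -34.4 134.6] tool in cal [  1.  -50.4] opening 55.4 F cal [1.1 0.2] -2.2
[ 321  173   49   48 1272] head centre [441.4  43.9  62. ]
hand n 19 mean off hub (cal x,y) [ -4.3 -10.2] angle -157.0
tool shift to (np.float64(440.9391796846648), np.float64(45.45491202627704), 54.9) [-0.3 81.1 78.3]
```

Call:
jog_arm(plan=[0,20.3,0,0,0,0,0,20.3,0,0,0,0,0,20.3,0,0,0,0,0,20.2,0,0,0,0,0,0,0,0,0,0,0,0,20,0,0,0,0,0,20,0,0,0,0,0,20,0,0,0,0,0,13,0,0,0,0,0,5.5,0,0,0,0,0,0,0,0,0])

```text
t: 59.0
position: [440.7, 45.2, 54.6]
tool_rot: [-0.001, -0.091, 0.996, 0.0]
contact_force: [0.2, -0.4, 0.3]
gripper_width: 0.528
gripper_force: 0.0
```

Call:
jog_arm(plan=[0,0,0,0,0,0,0,0,0,0,0,0,0,0,0,0,0,0,0,0,0,0,0,0,0,0,0,0,0,0,0,0,0,0,0,0], claw=12, grip_force=25)

```text
t: 59.6
position: [441.5, 45.3, 56.0]
tool_rot: [0.001, -0.091, 0.996, -0.0]
contact_force: [-0.1, -2.7, 7.1]
gripper_width: 0.224
gripper_force: 25.1
```

Call:
jog_arm(plan=[0,0,-15,0,0,0,0,0,-30,0,0,0,0,0,-30,0,0,0,0,0,0,0,0,0,0,0,0,0,0,0])

```text
t: 60.1
position: [441.2, 45.5, 131.2]
tool_rot: [0.001, -0.091, 0.996, 0.0]
contact_force: [-0.1, -0.0, -0.6]
gripper_width: 0.226
gripper_force: 24.8
```

```bash
python3 -c "
from h import *
st();go(430,-335,130)"
```

```text
t 60.1 [441.2  45.5 131.2] tool in cal [ 0.7 30.8] opening -25.8 F cal [-0.1 -0. ] -0.6
tool shift to (430, -335, 130) [  80.  -372.2    1.1]
```

Call:
jog_arm(plan=[6.7,-31,0,0,0,0,6.7,-31,0,0,0,0,6.7,-31,0,0,0,0,6.7,-31,0,0,0,0,6.7,-31,0,0,0,0,6.7,-31,0,0,0,0,6.7,-31,0,0,0,0,6.7,-31,0,0,0,0,6.7,-31,0,0,0,0,6.7,-31,0,0,0,0,6.7,-31,0,0,0,0,6.3,-31,0,0,0,0])

```text
t: 61.3
position: [429.1, -335.9, 129.1]
tool_rot: [-0.001, -0.091, 0.996, 0.001]
contact_force: [-0.2, 0.0, 0.4]
gripper_width: 0.225
gripper_force: 24.8
```

Call:
jog_arm(plan=[0,0,0,0,0,0,0,0,20,0,0,0,0,0,20,0,0,0,0,0,15,0,0,0,0,0,12,0,0,0,0,0,6,0,0,0,0,0,3,0,0,0,0,0,2,0,0,0,0,0,0,0,0,0,0,0,0,0,0,0])

```text
t: 62.3
position: [429.9, -335.1, 52.7]
tool_rot: [0.0, -0.091, 0.996, -0.0]
contact_force: [-0.4, 0.7, -0.3]
gripper_width: 0.221
gripper_force: 24.8
```

```bash
python3 -c "
from h import *
st();save(snapshot('wrist'),'pics/w10.png',1)"
```

```text
t 62.3 [ 429.9 -335.1   52.7] tool in cal [ -78.1 -341.7] opening 346.7 F cal [-0.3  0.8] -0.3
```

View pics/w10.png

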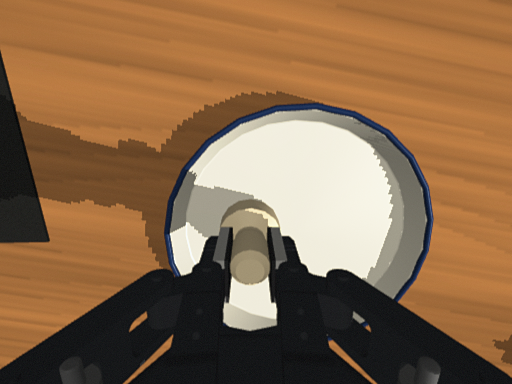

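Knob 3 is over the dish floor, left of centre and clear of the rim. Setting it down, then to knob 5.

Call:
jog_arm(plan=[0,0,2,0,0,0,0,0,1.3,0,0,0,0,0,1.2,0,0,0,0,0,0.4,0,0,0,0,0,0,0,0,0,0,0,0,0,0,0])

```text
t: 62.95
position: [429.8, -335.1, 48.0]
tool_rot: [0.0, -0.091, 0.996, -0.0]
contact_force: [-4.6, 2.9, 9.8]
gripper_width: 0.223
gripper_force: 25.9
```

Call:
jog_arm(plan=[0,0,0,0,0,0,0,0,0,0,0,0,0,0,0,0,0,0,0,0,0,0,0,0,0,0,-10,0,0,0,0,0,-30,0,0,0,0,0,-40,0,0,0,0,0,0,0,0,0], claw=45)

```text
t: 63.75
position: [431.3, -336.3, 133.5]
tool_rot: [0.003, -0.091, 0.996, -0.003]
contact_force: [0.7, -1.2, -0.6]
gripper_width: 0.526
gripper_force: 0.0
```

Call:
jog_arm(plan=[-22.8,36.6,0,0,0,0,-22.8,36.6,0,0,0,0,-22.8,36.6,0,0,0,0,-22.8,36.6,0,0,0,0,-22.8,36.6,0,0,0,0,-22.8,36.6,0,0,0,0,-22.8,36.6,0,0,0,0,-22.8,36.6,0,0,0,0,-22.8,36.6,0,0,0,0,-22.8,36.6,0,0,0,0,-22.8,36.6,0,0,0,0,-22.8,36.6,0,0,0,0])

```text
t: 64.95
position: [619.7, 148.4, 127.7]
tool_rot: [0.0, -0.091, 0.996, -0.0]
contact_force: [0.6, 0.2, -1.0]
gripper_width: 0.524
gripper_force: 0.0
```

Call:
jog_arm(plan=[0,0,12,0,0,0,0,0,11,0,0,0,0,0,0,0,0,0,0,0,0,0,0,0])

```text
t: 65.35
position: [618.9, 145.5, 104.1]
tool_rot: [-0.0, -0.09, 0.996, -0.0]
contact_force: [0.2, 0.4, 0.9]
gripper_width: 0.526
gripper_force: 0.0
```

```bash
python3 -c "
from h import *
st();I=heads(56);save(I,'pics/w11.png',1)"
```

```text
t 65.35 [618.9 145.5 104.1] tool in cal [193.3  97.6] opening -92.6 F cal [0.3 0.3] 0.9
[ 459    0   53   41 1382] head centre [479.7 252.3  56. ]
[262 170  36  46 924] head centre [600.3 165.4  56. ]
```

View pics/w11.png

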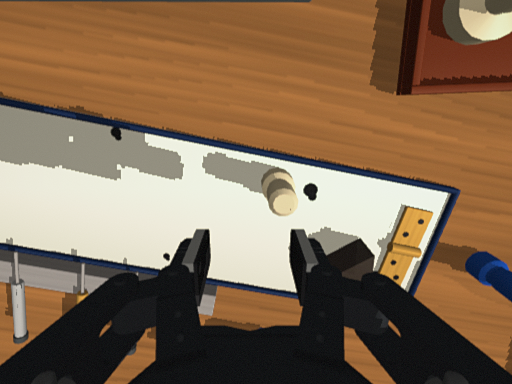

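The picture shows knob 5 has been knocked aside. It is still upright, with its head at pixel (284,203), about (600,165) mm, and clear of the prism and hinge. I'll re-centre over it and re-measure.

Call:
jog_arm(plan=[4.9,7.7,0,0,0,0,4.9,7.7,0,0,0,0,4.9,7.6,0,0,0,0,0,0,0,0,0,0,0,0,0,0,0,0], claw=40)

```text
t: 65.9
position: [600.4, 166.8, 104.4]
tool_rot: [0.0, -0.091, 0.996, -0.0]
contact_force: [-0.1, 0.2, -0.5]
gripper_width: 0.466
gripper_force: 0.0
```

```bash
python3 -c "
from h import *
st();I=heads(56);m=camera_model('wrist');print(proj(m,[600.3,165.4,56]))"
```

```text
t 65.9 [600.4 166.8 104.4] tool in cal [178.9 121.9] opening -116.9 F cal [-0.   0.2] -0.5
[ 417    0   55   65 1829] head centre [460.2 250.5  56. ]
[474   0  38  32 862] head centre [457.1 271.3  56. ]
[463  33  23  27 187] head centre [472.4 263.8  56. ]
[230 186  33  50 975] head centre [600.5 165.2  56. ]
[246.61983897 220.39990135]
```

Call:
jog_arm(plan=[0,-1.5,12,0,0,0,0,0,12,0,0,0,0,0,12,0,0,0,0,0,10,0,0,0,0,0,6,0,0,0,0,0,3.5,0,0,0,0,0,0,0,0,0])

```text
t: 66.65
position: [600.8, 165.0, 48.3]
tool_rot: [-0.0, -0.091, 0.996, -0.0]
contact_force: [-0.0, 0.3, -0.6]
gripper_width: 0.463
gripper_force: 0.0
```

Call:
jog_arm(plan=[0,0,0,0,0,0,0,0,0,0,0,0,0,0,0,0,0,0,0,0,0,0,0,0,0,0,0,0,0,0,0,0,0,0,0,0], claw=12, grip_force=25)

```text
t: 67.25
position: [601.1, 165.1, 49.2]
tool_rot: [0.0, -0.091, 0.996, 0.0]
contact_force: [0.6, -0.5, 5.7]
gripper_width: 0.225
gripper_force: 25.7
```

Call:
jog_arm(plan=[0,0,-20,0,0,0,0,0,-31,0,0,0,0,0,-30,0,0,0,0,0,0,0,0,0])

```text
t: 67.65
position: [602.2, 165.4, 134.1]
tool_rot: [0.003, -0.091, 0.996, 0.0]
contact_force: [1.2, 0.1, 0.2]
gripper_width: 0.227
gripper_force: 25.3
```

Call:
jog_arm(plan=[17.8,-9.4,0,0,0,0,17.8,-9.4,0,0,0,0,17.8,-9.4,0,0,0,0,17.8,-9.4,0,0,0,0,17.8,-9.4,0,0,0,0,17.8,-9.4,0,0,0,0,17.8,-9.4,0,0,0,0,17.8,-9.4,0,0,0,0,17.8,-9.4,0,0,0,0,17.8,-9.4,0,0,0,0,0,0,0,0,0,0,0,0,0,0,0,0])

```text
t: 68.85
position: [442.7, 40.3, 129.4]
tool_rot: [0.0, -0.091, 0.996, 0.0]
contact_force: [-0.3, 0.3, 0.2]
gripper_width: 0.228
gripper_force: 25.2
```

```bash
python3 -c "
from h import *
st();go(441.8,40.7,55.5)"
```

```text
t 68.85 [442.7  40.3 129.4] tool in cal [ 1.2 25.4] opening -20.4 F cal [-0.3  0.3] 0.2
tool shift to (441.8, 40.7, 55.5) [ 0.8  0.6 73.9]
```

Call:
jog_arm(plan=[0.8,0.6,20,0,0,0,0,0,20,0,0,0,0,0,15,0,0,0,0,0,10,0,0,0,0,0,4.5,0,0,0,0,0,2,0,0,0,0,0,1.3,0,0,0,0,0,1,0,0,0,0,0,0.6,0,0,0,0,0,0,0,0,0,0,0,0,0,0,0])

```text
t: 69.95
position: [442.0, 40.8, 55.5]
tool_rot: [0.0, -0.091, 0.996, -0.0]
contact_force: [0.7, -1.0, -0.0]
gripper_width: 0.222
gripper_force: 25.2
```

Call:
jog_arm(plan=[0,0,0,0,0,0,0,0,0,0,0,0,0,0,0,0,0,0,0,0,0,0,0,0,0,0,-10,0,0,0,0,0,-30,0,0,0,0,0,-35,0,0,0,0,0,0,0,0,0], claw=42)

```text
t: 70.75
position: [443.7, 40.9, 135.6]
tool_rot: [0.003, -0.091, 0.996, -0.0]
contact_force: [0.5, 0.3, -0.7]
gripper_width: 0.497
gripper_force: 0.0
```

Call:
jog_arm(plan=[0,-19.1,0,0,0,0,0,-19.1,0,0,0,0,0,-19.1,0,0,0,0,0,-19.1,0,0,0,0,0,0,0,0,0,0,0,0,20,0,0,0,0,0,20,0,0,0,0,0,17,0,0,0,0,0,10,0,0,0,0,0,0,0,0,0])

```text
t: 71.75
position: [455.1, -33.9, 62.3]
tool_rot: [-0.001, -0.091, 0.996, 0.0]
contact_force: [-0.1, -0.6, -1.1]
gripper_width: 0.494
gripper_force: 0.0
```

Call:
jog_arm(plan=[0,0,0,0,0,0,0,0,0,0,0,0,0,0,0,0,0,0,0,0,0,0,0,0,0,0,0,0,0,0,0,0,0,0,0,0], claw=10, grip_force=20)

```text
t: 72.35
position: [456.3, -34.3, 64.4]
tool_rot: [0.001, -0.091, 0.996, -0.0]
contact_force: [-1.7, 1.5, 6.6]
gripper_width: 0.187
gripper_force: 25.4
```

```bash
python3 -c "
from h import *
st();I=heads(62)"
```

```text
t 72.35 [456.3 -34.3  64.4] tool in cal [  1.3 -50.5] opening 55.5 F cal [-1.4  1.8] 6.6
[ 352  203   66   72 1642] head centre [440.7  39.9  62. ]
```

Call:
jog_arm(plan=[0,3,0,0,0,0,0,3,0,0,0,0,0,3,0,0,0,0,0,3,0,0,0,0,0,3,0,0,0,0,0,3,0,0,0,0,0,3,0,0,0,0,0,3,0,0,0,0,0,2.5,0,0,0,0,0,1.5,0,0,0,0,0,0,0,0,0,0,0,0,0,0,0,0])

```text
t: 73.6
position: [451.3, -6.8, 64.4]
tool_rot: [0.001, -0.091, 0.996, -0.0]
contact_force: [-0.7, 0.9, 5.6]
gripper_width: 0.18
gripper_force: 25.3
```

Call:
jog_arm(plan=[0,0.5,0,0,0,0,0,0.5,0,0,0,0,0,0.5,0,0,0,0,0,0.5,0,0,0,0,0,0.5,0,0,0,0,0,0,0,0,0,0,0,0,0,0,0,0])

```text
t: 74.3
position: [450.9, -4.8, 64.4]
tool_rot: [0.001, -0.091, 0.996, -0.001]
contact_force: [0.5, -3.4, 5.5]
gripper_width: 0.182
gripper_force: 25.2
```

```bash
python3 -c "
from h import *
st();dial();heads(62)"
```

```text
t 74.3 [450.9  -4.8  64.4] tool in cal [  1.3 -20.4] opening 25.4 F cal [-0.1 -3.5] 5.5
hand n 41 mean off hub (cal x,y) [-7.5 -8.9] angle -139.9
[ 322  203   61   72 1660] head centre [438.9  51.6  62. ]
```

Call:
jog_arm(plan=[0,0.6,0,0,0,0,0,0.6,0,0,0,0,0,0.6,0,0,0,0,0,0.6,0,0,0,0,0,0.6,0,0,0,0,0,0.4,0,0,0,0,0,0,0,0,0,0,0,0,0,0,0,0,0,0,0,0,0,0,0,0,0,0,0,0,0,0,0,0,0,0,0,0,0,0,0,0])

```text
t: 75.6
position: [450.4, -1.6, 64.4]
tool_rot: [0.001, -0.091, 0.996, -0.001]
contact_force: [1.9, -5.7, 5.3]
gripper_width: 0.182
gripper_force: 25.2
```

```bash
python3 -c "
from h import *
st();dial()"
```

```text
t 75.6 [450.4  -1.6  64.4] tool in cal [  1.3 -17.1] opening 22.1 F cal [ 0.8 -6. ] 5.3
hand n 59 mean off hub (cal x,y) [-11.7  -2.4] angle -101.4
```

Hand at about 4.0 mm again and held. Opening the jaw and placing knob 5 in the dish.

Call:
jog_arm(plan=[0,0,0,0,0,0,0,-2,0,0,0,0,0,-3,0,0,0,0,0,-3,0,0,0,0,0,-3,0,0,0,0,0,-3,0,0,0,0,0,-3,0,0,0,0,0,-3,0,0,0,0,0,-3,0,0,0,0,0,0,0,0,0,0])

```text
t: 76.65
position: [454.4, -24.0, 64.4]
tool_rot: [0.001, -0.091, 0.996, -0.0]
contact_force: [-0.9, -1.9, 6.9]
gripper_width: 0.182
gripper_force: 25.4
```

Call:
jog_arm(plan=[0,0,0,0,0,0,0,0,0,0,0,0,0,0,0,0,0,0,0,0,0,0,0,0,0,0,-15,0,0,0,0,0,-30,0,0,0,0,0,-25,0,0,0,0,0,0,0,0,0,0,0,0,0,0,0], claw=34)

```text
t: 77.55
position: [454.0, -23.6, 134.3]
tool_rot: [0.001, -0.091, 0.996, -0.0]
contact_force: [0.5, -0.5, 0.6]
gripper_width: 0.397
gripper_force: 0.0
```

```bash
python3 -c "
from h import *
st();I=heads(62);dial()
c=np.load('cal.npz');p=c['R']@[0.4,36.8]+c['t'];go(p[0],p[1],54.9)"
```

```text
t 77.55 [454.  -23.6 134.3] tool in cal [  1.  -39.5] opening 44.5 F cal [ 0.4 -0.6] 0.6
[323 180  30  29 270] head centre [422.7  39.4  62. ]
[337 194  27  27 527] head centre [440.   50.3  62. ]
hand n 17 mean off hub (cal x,y) [ -4.4 -10.4] angle -156.9
tool shift to (np.float64(439.8728385849659), np.float64(51.35939478593457), 54.9) [-0.2 76.2 78. ]
```

Call:
jog_arm(plan=[0,19.0,0,0,0,0,0,19.0,0,0,0,0,0,19.0,0,0,0,0,0,19.0,0,0,0,0,0,0,0,0,0,0,0,0,20,0,0,0,0,0,20,0,0,0,0,0,20,0,0,0,0,0,13,0,0,0,0,0,5,0,0,0,0,0,0,0,0,0])

```text
t: 78.75
position: [439.8, 50.9, 54.8]
tool_rot: [-0.001, -0.091, 0.996, -0.0]
contact_force: [-0.4, 0.3, 0.3]
gripper_width: 0.396
gripper_force: 0.0
```

Call:
jog_arm(plan=[0,0,0,0,0,0,0,0,0,0,0,0,0,0,0,0,0,0,0,0,0,0,0,0,0,0,0,0,0,0,0,0,0,0,0,0], claw=12, grip_force=25)

```text
t: 79.35
position: [440.5, 51.0, 56.1]
tool_rot: [0.001, -0.091, 0.996, -0.0]
contact_force: [-0.6, -3.4, 6.7]
gripper_width: 0.227
gripper_force: 26.3
```

Call:
jog_arm(plan=[0,0,-15,0,0,0,0,0,-30,0,0,0,0,0,-30,0,0,0,0,0,0,0,0,0,0,0,0,0,0,0])

```text
t: 79.85
position: [440.2, 51.3, 131.4]
tool_rot: [0.001, -0.091, 0.996, 0.0]
contact_force: [0.1, -0.3, -2.0]
gripper_width: 0.225
gripper_force: 25.8
```

```bash
python3 -c "
from h import *
st();go(430,-277,130)"
```

```text
t 79.85 [440.2  51.3 131.4] tool in cal [ 0.7 36.7] opening -31.7 F cal [ 0.  -0.3] -2.0
tool shift to (430, -277, 130) [  69.6 -321.     1.2]
```

Call:
jog_arm(plan=[5.8,-26.7,0,0,0,0,5.8,-26.7,0,0,0,0,5.8,-26.7,0,0,0,0,5.8,-26.8,0,0,0,0,5.8,-26.8,0,0,0,0,5.8,-26.8,0,0,0,0,5.8,-26.8,0,0,0,0,5.8,-26.7,0,0,0,0,5.8,-26.7,0,0,0,0,5.8,-26.7,0,0,0,0,5.8,-26.8,0,0,0,0,5.8,-26.8,0,0,0,0])

```text
t: 81.05
position: [429.2, -278.0, 129.3]
tool_rot: [-0.001, -0.091, 0.996, 0.001]
contact_force: [-0.7, 0.5, 0.1]
gripper_width: 0.226
gripper_force: 25.8
```

Call:
jog_arm(plan=[0,0,0,0,0,0,0,0,20,0,0,0,0,0,20,0,0,0,0,0,15,0,0,0,0,0,12,0,0,0,0,0,6,0,0,0,0,0,3,0,0,0,0,0,3,0,0,0,0,0,0,0,0,0,0,0,0,0,0,0])

```text
t: 82.05
position: [429.9, -277.3, 51.7]
tool_rot: [0.0, -0.091, 0.996, -0.0]
contact_force: [-0.6, -0.2, -0.1]
gripper_width: 0.224
gripper_force: 25.8
```

Call:
jog_arm(plan=[0,0,1.5,0,0,0,0,0,1,0,0,0,0,0,1,0,0,0,0,0,0,0,0,0,0,0,0,0,0,0])

```text
t: 82.55
position: [429.9, -277.3, 48.1]
tool_rot: [0.0, -0.091, 0.996, -0.0]
contact_force: [0.1, 0.9, 4.6]
gripper_width: 0.222
gripper_force: 26.2
```

Call:
jog_arm(plan=[0,0,0,0,0,0,0,0,0,0,0,0,0,0,0,0,0,0,0,0,0,0,0,0,0,0,-10,0,0,0,0,0,-30,0,0,0,0,0,-40,0,0,0,0,0,0,0,0,0], claw=38)

```text
t: 83.35
position: [431.4, -278.3, 133.9]
tool_rot: [0.003, -0.091, 0.996, -0.002]
contact_force: [1.6, 0.0, 0.3]
gripper_width: 0.44
gripper_force: 0.0
```

```bash
python3 -c "
from h import *
st();go(454,-23.6,62);heads(54);I=snapshot('top');save(I,'pics/t2.png')"
```

```text
t 83.35 [ 431.4 -278.3  133.9] tool in cal [ -66.5 -286.1] opening 291.1 F cal [ 1.6 -0.2] 0.3
tool shift to (454, -23.6, 62) [-68.  246.8  70.9]
[ 165  153   45   49 1504] head centre [ 428.8 -333.7   54. ]
[237 171  29  43 775] head centre [ 428.5 -277.4   54. ]
```

Both knobs stand in the dish where placed. Now to close the caliper.

Call:
jog_arm(plan=[-8.7,30.6,0,0,0,0,-8.7,30.6,0,0,0,0,-8.7,30.6,0,0,0,0,-8.7,30.6,0,0,0,0,-8.7,30.6,0,0,0,0,-8.7,30.6,0,0,0,0,-8.7,30.6,0,0,0,0,-8.7,30.6,0,0,0,0,0,0,0,0,0,0,0,0,0,0,0,0])

```text
t: 84.45
position: [453.5, -23.4, 127.1]
tool_rot: [-0.001, -0.092, 0.996, 0.0]
contact_force: [0.3, -0.8, -0.1]
gripper_width: 0.443
gripper_force: 0.0
```

Call:
jog_arm(plan=[0,0,20,0,0,0,0,0,20,0,0,0,0,0,17,0,0,0,0,0,10,0,0,0,0,0,0,0,0,0])

```text
t: 84.95
position: [453.1, -24.4, 59.4]
tool_rot: [-0.001, -0.09, 0.996, 0.0]
contact_force: [-0.4, -0.8, 0.3]
gripper_width: 0.448
gripper_force: 0.0
```

Call:
jog_arm(plan=[0,0,0,0,0,0,0,0,0,0,0,0,0,0,0,0,0,0,0,0,0,0,0,0,0,0,0,0,0,0,0,0,0,0,0,0], claw=10, grip_force=20)

```text
t: 85.55
position: [454.2, -23.9, 61.7]
tool_rot: [0.001, -0.091, 0.996, -0.0]
contact_force: [-1.9, -2.8, 6.9]
gripper_width: 0.183
gripper_force: 26.5
```

```bash
python3 -c "
from h import *
st()"
```

```text
t 85.55 [454.2 -23.9  61.7] tool in cal [  1.1 -39.8] opening 44.8 F cal [-2.3 -2.4] 6.9
```

Call:
jog_arm(plan=[0,3,0,0,0,0,0,3,0,0,0,0,0,3,0,0,0,0,0,3,0,0,0,0,0,3,0,0,0,0,0,3,0,0,0,0,0,3,0,0,0,0,0,3,0,0,0,0,0,3,0,0,0,0,0,3,0,0,0,0,0,3,0,0,0,0,0,3,0,0,0,0])

```text
t: 86.75
position: [447.8, 11.7, 61.7]
tool_rot: [0.001, -0.091, 0.996, -0.0]
contact_force: [-0.2, -1.4, 5.3]
gripper_width: 0.182
gripper_force: 26.4
```

Call:
jog_arm(plan=[0,3,0,0,0,0,0,2,0,0,0,0,0,1,0,0,0,0,0,0,0,0,0,0,0,0,0,0,0,0])

```text
t: 87.25
position: [446.7, 17.7, 61.7]
tool_rot: [0.001, -0.091, 0.996, 0.0]
contact_force: [-0.4, 0.7, 6.0]
gripper_width: 0.182
gripper_force: 26.4
```

Call:
jog_arm(plan=[0,0,0,0,0,0,0,0,0,0,0,0,0,0,0,0,0,0,0,0,0,0,0,0,0,0,-15,0,0,0,0,0,-30,0,0,0,0,0,-30,0,0,0,0,0,-30,0,0,0,0,0,-30,0,0,0,0,0,0,0,0,0,0,0,0,0,0,0], claw=45)

```text
t: 88.35
position: [446.4, 17.5, 197.0]
tool_rot: [0.001, -0.091, 0.996, -0.0]
contact_force: [0.0, 0.2, 0.3]
gripper_width: 0.526
gripper_force: 0.0
```

```bash
python3 -c "
from h import *
st();m=camera_model('wrist');I=snapshot('wrist');c=np.load('cal.npz')
H=cv2.cvtColor(I,cv2.COLOR_RGB2HSV)
# thumb top: dark blob near expected
u,v=proj(m,np.r_[c['R']@[0,2.5]+c['t'],68]);k=np.zeros(I.shape[:2],bool);k[int(v)-40:int(v)+40,int(u)-50:int(u)+50]=1
for s,cc,l in blobs((H[...,2]<45)&k,80): print(s,((ray(m,*cc,66)[:2]-c['t'])@c['R']).round(1))
heads(56,I,m);heads(56,snapshot('top'),camera_model('top'))
"
```

```text
t 88.35 [446.4  17.5 197. ] tool in cal [0.8 2.3] opening 2.7 F cal [0.1 0.2] 0.3
[242 163  16  33 511] [-4.8  3. ]
[446 201  37  37 628] head centre [457.7 246.   56. ]
[479 224  19  17 153] head centre [453.5 271.   56. ]
[150 231  18  18 187] head centre [454.8 275.2  56. ]
[120 237  20  21 243] head centre [435.  348.3  56. ]
```

The thumb is at y≈3 mm (jaw shut to about 2–3 mm). The knobs in the box and the dish stand where they were placed, and the robot touches nothing. Handing in.

```bash
python3 -c "
from plant import *
print(close_job())"
```

```text
the job is handed in; nothing more can be done
None
```

I gauged the four knobs on the shelf widest first: 52 and 46 mm now stand in the box, 38 and 26 mm in the dish. The caliper is shut to about 3 mm and the job is handed in; the hand-in returned no verdict, and I didn't re-measure the prisms and hinge at the end.

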